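Prop the clear lid of a print-shop bulk bin on its stay and take out a core plug

ROBOT

A 7-joint arm with a two-finger parallel gripper is mounted at the origin on the work surface. World frame = base frame: x ahead of the robot, y to its left, z up, the work surface at z = 0. Lengths are in m, angles in rad, forces in N, time in s.
With the tool pointing down it reaches from about 0.425 to 0.925 m from the base axis. Payload 6.8 kg.
Tool frame: the origin (TCP) lies at the very end of the fingers, on their centre line; the grasp point (between the pads) lies 19 mm behind it (bot.grip_depth is the distance from the TCP to the grasp point, in m); z points along the fingers, y is the direction in which the jaws open and shut (so a half turn about z gives the same grasp; the last joint's range is limited). The gripper opens to 85 mm and grips with 20 to 120 N. Pads are 22 mm wide; open, the fingers measure 114 mm over their backs; the gripper's body (76 mm by 85 mm) begins 54 mm behind the grasp point. The pads swing forward as they close: fully open they stand 13 mm farther back than shut.
Start: joints at [1.217, 0.477, 0.022, 1.555, -0.011, 1.109, -0.083], TCP at [0.164, -0.655, 0.231] pointing down, gripper open.
Joint ranges: [-2.96, 2.96], [-0.34, 2.1], [-1.41, 1.46], [0.24, 2.44], [-1.37, 4.51], [0.17, 1.92], [-2.96, 2.96]. Speed limits (rad/s): [2.39, 2.39, 3.14, 3.14, 3.14, 3.14, 3.14].

INTERFACE

Orientations are given as a unit quaternion [w, x, y, z].
In Python, from station import bot gives the robot as it stands.
- The arm moves only by the tool step_arm, never from a script. Its argument "increments" is a list of rows, each a list of 7 numbers: the shift along the world's x, y, z in m, then the turn, a rotation vector about the world's x, y, z in degrees, then the gripper command: -1 is fully open, 1 is shut, values between are in proportion. In form: [[dx, dy, dz, rx, ry, rz, fingers], ...]. A call has 1 to 10 rows; each row is the pose to reach, as a shift and turn from the pose commanded when the call began; what a row does not reach only later rows make up. A row lasts 1/12 s, in which the tool goes at most 41.7 mm and 7.16 degrees, less where a joint would pass 70% of its speed; a pose out of reach is approached as far as the arm can. A call with a gripper value outside its range is refused whole. The fingers move at their own pace and stop on an object; "force" is the grip in N (left out, the last holds). Time passes only in rows, so rows that repeat a pose let the fingers close. It gives the time, the measured TCP pose, the force and the opening at its end, in the units of the state.
- bot.get_obs(): the state, without advancing time (a new reading comes with each control period).
- bot.read_camera(name): name is "side" or "top"; returns a dict with "color" (420x560x3 uint8, red, green, blue), "intrinsics" (3x3 intrinsics, pixels), "extrinsics" (4x4, takes a point from camera to world coordinates). Camera axes: x right, y up, looking along -z (the intrinsics and any distortion apply to the point x, -y, -z); pixel columns grow to the right and rows downward; lengths in m; the calibration is good to about 2 mm. A picture is of the moment at which its call begins. There is no depth.
- bot.hand_in(): hands the job in, once; it reports no verdict.
Trained networks look in the newest picture that a camera, given by its name, has taken for a name from the list of things; names that differ only in an ending like _2 or _b are one class to them, and where a whole thing is asked for, a point or a joint stands for the part that bears it (a point fixed in the world has none). Each returns a list of dicts, best first, with "conf" (0 to 1); they miss things now and then, are a little off and sometimes report something else, mostly with a low value. They report only what shows in the picture. A call takes as long as a camera call.
- bot.recognise(thing, camera): "location" ([column, row] as shares, 0 to 1, of the picture: columns of its width, rows of its height, amid what is visible of it).
- bot.place_of(thing, camera): "location" ([column, row] as shares, 0 to 1, of the picture: columns of its width, rows of its height: a listed point, or the origin of a listed thing).
The state is a dict: "t": time; "q": joint angles; "joint_vel": joint speeds; "joint_torque": joint torques, N m; "eef_pos": TCP position; "tool_rot": TCP orientation; "contact_force": force on the tool from outside, world axes, zero at the start; "torque": the same for the moment, N m; "gripper_width": opening from 0.0 (shut) to 1.0 (fully open).
Only numpy, scipy, OpenCV 4.12 (cv2) and the standard library are available. Lean on these libraries where they do the work, as an engineer would, in place of code of your own. Each camera call takes 0.05 s, during which the arm holds its last target.

TASK

Prop the clear lid of the blue bulk bin open on the stay that hangs from its edge (lifting the stay by its red sleeve raises the lid too): the stay's foot must come to rest in the groove of the yellow catch on the bin's front, found by feel, so that the lid stays up by itself. With the lid propped, take the orange core plug out and stand it upright on the floor of the black tray, leaving the lid propped. Never let the lid drop, and leave the white plugs, the glue bottle and the box of cards where they are.

Things in the scene. Friction and masses are not known exactly. Their poses are not given: they have to be found in the camera images.
- bin: Blue bulk bin on a dark plinth, fixed to the bench: 200 deep (x), 300 wide (y), rim 235 high, walls 6 thick, inner floor 175 above the bench. Origin: centre of its underside; its +x runs from the front wall, which faces the robot's right, to the hinge wall at the back; its +y runs towards the robot, z up. A yellow catch sits outside the front wall at y = -100.
- catch_wall (a point): Point on the front wall's outer face at rim height, behind the catch (bin x -100, y -100). The catch, 60 long along y, outwards from the wall: flat shelf 14 deep, 12 below the rim; groove 14 wide, bottom 20 below the rim; lip 5 thick, 4 below the rim. It is adjustable: the shelf starts 0 to 10 out from the wall, the groove's middle is 21 to 31 out; unmeasured, feel for it.
- lid (a joint): Angle of the lid, rad: 0 shut, growing as its front edge rises, stop at 1.2. Clear sheet 264 long and 300 wide, 6 thick, about 0.55 kg, with a thin aluminium frame; it overhangs the bin's front by 64 and falls shut when let go. With the stay in the groove it reads about 0.77 to 0.78.
- lid_hinge (a point): Middle of the lid's hinge line, at the back rim of the bin (bin x = +100, y = 0, 241 above the bench). The hinge line runs along the bin's y.
- stay (a joint): Angle of the stay against the lid, rad: 0 when square to the lid (hanging plumb with the lid shut). It swings freely on a pivot in the lid, parallel to the lid hinge and 256 from it, at bin y = -100. With the lid at angle A and the stay leaning B from plumb (foot outwards, away from the bin) it reads A - B. Range -0.35 to 1.4.
- stay_grip (a point): Middle of the red sleeve on the stay: 14 by 14 across, 56 long, centred 55 above the foot, 150 below the pivot. The stay is a steel bar 10 by 8, 205 from pivot to foot; when the lid is shut it hangs in front of the bin, 56 from the front wall, and the sleeve's middle is 91 above the bench.
- stay_foot (a point): Foot of the stay: the middle of a steel cross pin 10 in diameter and 42 long that lies parallel to the lid hinge. On the catch's shelf its middle is 228 above the bench, in the groove 220.
- plug: Orange plug for paper-roll cores, standing in the bin: stem 34 in diameter, foot flange 42 in diameter and 6 high, 50 high overall, about 60 g. Origin: centre of its underside, z up.
- tray: Open black tray fixed to the bench on the robot's right, 150 by 150 and 22 high, walls and floor about 4 thick. Origin: centre of its underside.
- plug_white_a: White core plug, same size, standing in the bin at its back, far end: leave it.
- plug_white_b: White core plug, same size, standing in the bin at its back, near end: leave it.
- glue: White glue bottle, 60 in diameter and 150 high, standing behind the bin, on the robot's left: leave it. Origin: centre of its underside.
- cards: Box of cards, 92 by 58 and 56 high, beyond the tray: leave it. Origin: centre of its underside.

How it is judged:
On the way, in this order (a step that is already met when the one before it is completed fails the run):
1. the lid rests on its stay, the foot in the groove of the catch, let go by the robot (z of stay_foot in the frame of bin between 0.212 and 0.2235 m and x of stay_foot in the frame of bin between -0.145 and -0.105 m and value of joint lid above 0.5 rad and contact force between each of the arm, the fingers and lid below 0.2 N), for 0.3 s.
2. the orange plug is lifted out of the bin while the lid is propped (z of stay_foot in the frame of bin between 0.212 and 0.2235 m and x of stay_foot in the frame of bin between -0.145 and -0.105 m and value of joint lid above 0.5 rad and z of plug in the frame of bin above 0.2 m), for 0.1 s.
At the end, for the whole second after the job is handed in: The stay's foot lies in the catch's groove (pin's middle 212 to 223.5 mm above the bench, 5 to 45 mm before the bin), lid open over 0.5 rad and at rest; the orange plug stands still on the tray's floor, upright within 0.15 rad, its centre within 56 mm of the tray's middle along each side (z of stay_foot in the frame of bin between 0.212 and 0.2235 m and x of stay_foot in the frame of bin between -0.145 and -0.105 m and value of joint lid above 0.5 rad and x of plug in the frame of tray between -0.056 and 0.056 m and y of plug in the frame of tray between -0.056 and 0.056 m and height (world z) of plug below 0.012 m and angle between plug's own z axis and vertical below 0.15 rad and linear speed of plug below 0.02 m/s and velocity of joint lid between -0.05 and 0.05 rad/s); the robot touches nothing.
It fails at once if the lid drops (closes faster than 1.2 rad/s) (velocity of joint lid below -1.2 rad/s).
It fails at once if the far white plug is shifted by more than 25 mm (distance of plug_white_a from where it was at the start of the episode above 0.025 m).
It fails at once if the near white plug is shifted by more than 25 mm (distance of plug_white_b from where it was at the start of the episode above 0.025 m).
It fails at once if the glue bottle is shifted by more than 30 mm (distance of glue from where it was at the start of the episode above 0.03 m).
It fails at once if the box of cards is shifted by more than 30 mm (distance of cards from where it was at the start of the episode above 0.03 m).
It also fails if it takes over 70 s, if anything falls off the work surface, if the arm or the gripper's body presses on something with over 40 N, if the wrist force passes 120 N, or if a joint passes its speed limit or range.

## Working session

There is one attempt and no reset: what is moved stays moved. The work goes in short steps, Python scripts to look and compute and a tool call to move; the robot and the scene stay as the last step left them, time stands still between calls to the robot, and variables do not carry over. Pictures are saved under pics/ and viewed, and the job is handed in when it is done.

Besides the shell and the picture viewer there is one more tool, called after "Call:" as name(argument=value, ...), one argument or row to a line, values as JSON. step_arm: Moves the arm, as the interface text tells. Its arguments: {"type":"object","properties":{"increments":{"type":"array","items":{"type":"array","items":{"type":"number"}}},"force":{"type":"number"}},"required":["increments"]}

```bash
ls; mkdir -p pics; python3 - <<'E'
from station import bot
import cv2, numpy as np
o=bot.get_obs(); print(o)
for c in ["side","top"]:
    r=bot.read_camera(c)
    cv2.imwrite(f"pics/{c}0.png",r["color"][:,:,::-1])
    print(c,np.round(r["intrinsics"],1).tolist(),np.round(r["extrinsics"],4).tolist(),[k for k in r])
    for n in ["bin","catch_wall","lid_hinge","stay_grip","stay_foot","plug","tray","plug_white_a","glue","cards"]:
        print(c,n,[( [round(x*s,1) for x,s in zip(d["location"],(560,420))],round(d["conf"],2)) for d in bot.place_of(n,c)[:3]])
E
```

```text
pics
{'t': 0.0, 'q': array([ 1.21687703,  0.47779776,  0.02230713,  1.5564432 , -0.01150144,
        1.10929239, -0.08310378]), 'joint_vel': array([-0.00066074, -0.00020401,  0.00133403,  0.00184234, -0.00174486,
        0.00046597,  0.00089829]), 'joint_torque': array([ 7.30100764e-04, -5.96436274e+01,  1.60831690e+00, -2.81185913e+01,
        1.24618207e-02,  9.42971790e-03, -5.51646302e-07]), 'eef_pos': array([ 0.16412529, -0.65413752,  0.23033013]), 'tool_rot': array([-8.90531377e-04,  9.92452871e-01,  1.22623312e-01, -1.69697438e-04]), 'contact_force': array([1.14244877, 0.42695326, 0.02162377]), 'torque': array([ 0.00278859,  0.02262146, -0.02474224]), 'gripper_width': 0.9961083472142136}
side [[432.3, 0.0, 272.3], [0.0, 432.3, 216.0], [0.0, 0.0, 1.0]] [[0.4981, -0.6804, 0.5375, 1.1727], [0.867, 0.402, -0.2945, -0.2835], [-0.0157, 0.6127, 0.7901, 1.0768], [0.0, 0.0, 0.0, 1.0]] ['color', 'intrinsics', 'extrinsics']
side bin []
side catch_wall [([281.2, 228.5], 0.83), ([373.3, 197.3], 0.48), ([264.4, 280.6], 0.23)]
side lid_hinge [([323.5, 172.2], 0.69)]
side stay_grip [([259.2, 272.4], 0.46)]
side stay_foot [([264.1, 279.8], 0.55), ([171.4, 352.0], 0.55)]
side plug []
side tray []
side plug_white_a []
side glue [([372.3, 197.4], 0.77)]
side cards [([258.5, 271.3], 0.67), ([171.0, 349.7], 0.64), ([372.4, 200.0], 0.33)]
top [[380.5, 0.0, 279.4], [0.0, 380.5, 204.7], [0.0, 0.0, 1.0]] [[0.0106, 0.9821, -0.1882, 0.4246], [-0.9996, 0.0157, 0.0254, 0.0431], [0.0279, 0.1878, 0.9818, 1.0181], [0.0, 0.0, 0.0, 1.0]] ['color', 'intrinsics', 'extrinsics']
top bin []
top catch_wall [([282.0, 172.0], 0.79)]
top lid_hinge [([183.7, 216.5], 0.75)]
top stay_grip []
top stay_foot []
top plug []
top tray [([402.6, 247.6], 0.65)]
top plug_white_a []
top glue [([121.6, 227.1], 0.71)]
top cards [([402.0, 181.7], 0.59), ([182.6, 217.1], 0.5)]
```

```bash
python3 - <<'E'
import cv2
for c in ["side","top"]:
    a=cv2.imread(f"pics/{c}0.png"); cv2.imwrite(f"pics/{c}0L.png",cv2.resize(a,(800,600),interpolation=cv2.INTER_CUBIC))
E
```

```text
(no output)
```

View pics/side0.png

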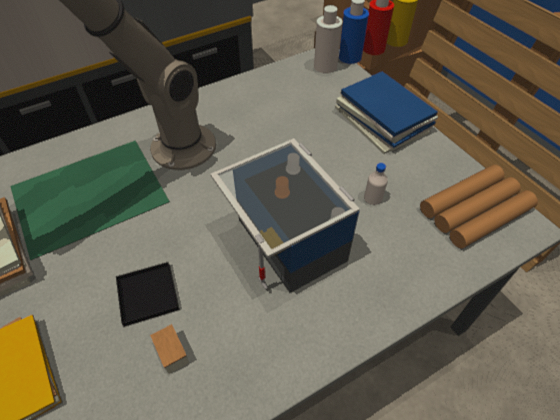

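View pics/top0.png

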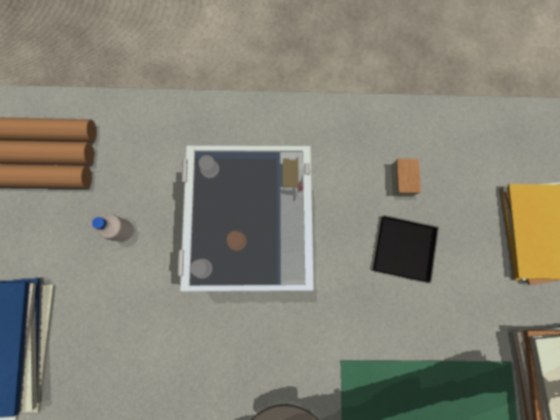

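```bash
python3 - <<'E'
import cv2
a=cv2.imread("pics/top0.png")[130:305,165:330]; cv2.imwrite("pics/t0c.png",cv2.resize(a,None,fx=3.4,fy=3.4,interpolation=cv2.INTER_CUBIC))
a=cv2.imread("pics/side0.png")[130:295,205:365]; cv2.imwrite("pics/s0c.png",cv2.resize(a,None,fx=3.6,fy=3.6,interpolation=cv2.INTER_CUBIC))
E
```

```text
(no output)
```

View pics/t0c.png

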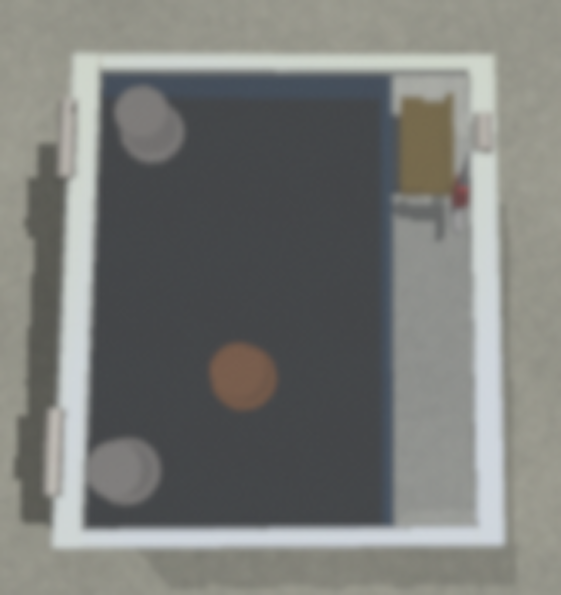

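View pics/s0c.png

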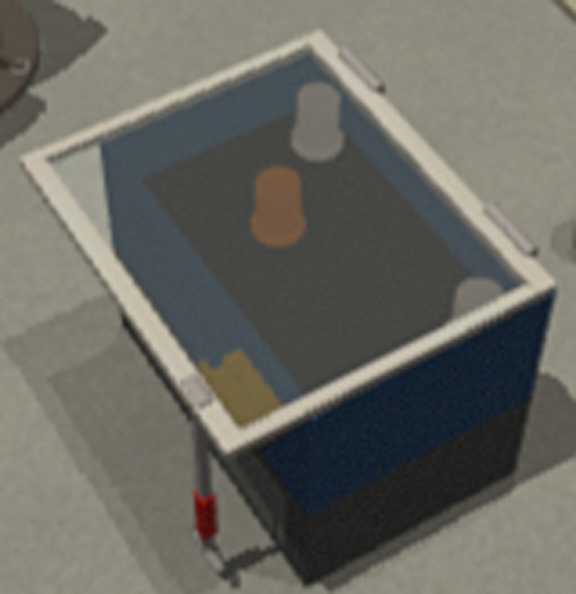

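```bash
cat > h.py <<'E'
import numpy as np
K={'side':np.array([[432.3,0,272.3],[0,432.3,216.0],[0,0,1]]),'top':np.array([[380.5,0,279.4],[0,380.5,204.7],[0,0,1]])}
from station import bot
import cv2
_c={}
def cal(c):
    if c not in _c:
        try:
            d=np.load(f'cal_{c}.npz'); _c[c]=(d['K'],d['E'])
        except FileNotFoundError:
            r=bot.read_camera(c); np.savez(f'cal_{c}.npz',K=r['intrinsics'],E=r['extrinsics']); _c[c]=(r['intrinsics'],r['extrinsics'])
    return _c[c]
def proj(P,c):
    K,E=cal(c); P=np.atleast_2d(P); q=(P-E[:3,3])@E[:3,:3]; q=q*[1,-1,-1]; u=q@np.asarray(K).T; return u[:,:2]/u[:,2:]
def ray(uv,c):
    K,E=cal(c); d=np.linalg.inv(K)@np.array([uv[0],uv[1],1.]); d=d*[1,-1,-1]; return E[:3,3],E[:3,:3]@d
def atz(uv,c,z):
    o,d=ray(uv,c); return o+d*(z-o[2])/d[2]
def binw(p,pose):
    x,y,a=pose[:3]; c,s=np.cos(a),np.sin(a); p=np.atleast_2d(p); return np.c_[x+c*p[:,0]-s*p[:,1],y+s*p[:,0]+c*p[:,1],p[:,2]]
def snap(c,name):
    r=bot.read_camera(c)['color']; cv2.imwrite(f'pics/{name}.png',r[:,:,::-1]); return r
E
python3 - <<'E'
from h import *
from scipy.optimize import least_squares
t=lambda p:(np.array(p)+.5)/3.4-.5+[165,130]
s=lambda p:(np.array(p)+.5)/3.6-.5+[205,130]
B=np.array([[.1,.15],[.1,-.15],[-.164,-.15],[-.164,.15]])
T=np.array([t(p) for p in [(51,548),(73,53),(496,53),(505,546)]])
S=np.array([s(p) for p in [(320,31),(553,287),(232,453),(22,160)]])
Bp=np.array([[-.1,-.15,0],[.1,-.15,0]]); Sp=np.array([s((306,585)),s((516,475))])
def res(v,full=False):
    L=binw(np.c_[B,np.full(4,v[3])],v)
    a=np.r_[proj(L,'top')-T,proj(L,'side')-S,proj(binw(Bp,v),'side')-Sp]
    return a if full else a.ravel()
r=least_squares(res,[.6,.05,1.57,.245]); print(r.x); print(np.round(res(r.x,True),1))
p=r.x
def b2(Pw):
    c,s_=np.cos(p[2]),np.sin(p[2]); d=np.array(Pw[:2])-p[:2]; return np.round([c*d[0]+s_*d[1],-s_*d[0]+c*d[1]],4)
# plug top orange: top view bright top disc centre
print('plug top(top)',atz(t((240,375)),'top',.225), b2(atz(t((240,375)),'top',.225)))
print('plug base(side)',atz(s((278,228)),'side',.178), 'top', atz(s((278,182)),'side',.225))
for n,px in (('wa',(141,111)),('wb',(124,471))): print(n,b2(atz(t(px),'top',.225)))
print('glue',atz((98,223),'top',.15),'sleeve exp',binw([[-.156,-.1,.091],[-.156,-.1,.036]],p), proj(binw([[-.156,-.1,.091],[-.156,-.1,.036]],p),'side'))
print('sleeve px',s((205,517)), atz(s((205,517)),'side',.091))
# tray corners
for px in [(382,216),(438,227),(431,283),(373,271)]: print('tray',atz(px,'top',.022))
print('cards',[atz(px,'top',.056).round(3) for px in [(398,160),(419,160),(419,193),(398,193)]])
E
```

```text
[0.54849455 0.12069346 1.58831211 0.24506016]
[[-0.1  0.1]
 [-0.6  0.5]
 [-0.6  0.8]
 [ 0.  -0.4]
 [ 0.5 -0. ]
 [ 1.7 -0.7]
 [-1.7  0.7]
 [-1.   0. ]
 [-0.1  1.6]
 [-0.2 -0.1]]
plug top(top) [0.50051768 0.11369583 0.225     ] [-0.0062  0.0481]
plug base(side) [0.50518393 0.11390767 0.178     ] top [0.50144501 0.11602648 0.225     ]
wa [ 0.059  -0.1197]
wb [0.0626 0.1056]
glue [0.54204268 0.43251341 0.15      ] sleeve exp [[ 0.65121153 -0.03353112  0.091     ]
 [ 0.65121153 -0.03353112  0.036     ]] [[261.80472643 272.77427492]
 [262.50976711 283.06351781]]
sleeve px [261.58333333 273.25      ] [ 0.65216921 -0.03472563  0.091     ]
tray [ 0.58912146 -0.25711407  0.022     ]
tray [ 0.56166505 -0.40650627  0.022     ]
tray [ 0.41501465 -0.37809408  0.022     ]
tray [ 0.44401237 -0.2276983   0.022     ]
cards [array([ 0.735, -0.296,  0.056]), array([ 0.736, -0.352,  0.056]), array([ 0.646, -0.347,  0.056]), array([ 0.645, -0.291,  0.056])]
```

Call:
step_arm(
  increments=[
    [0.035, 0.03, 0.005, 0, 0, 7, -1],
    [0.07, 0.06, 0.01, 0, 0, 14, -1],
    [0.105, 0.09, 0.015, 0, 0, 21, -1],
    [0.14, 0.12, 0.02, 0, 0, 28, -1],
    [0.175, 0.15, 0.025, 0, 0, 35, -1],
    [0.21, 0.18, 0.03, 0, 0, 42, -1],
    [0.245, 0.21, 0.035, 0, 0, 49, -1],
    [0.28, 0.24, 0.04, 0, 0, 56, -1],
    [0.315, 0.27, 0.045, 0, 0, 63, -1],
    [0.35, 0.3, 0.05, 0, 0, 70, -1],
  ],
  force=60,
)

```text
t: 2.03
eef_pos: [0.4799, -0.3838, 0.2768]
tool_rot: [0.0, 0.741, 0.672, -0.0]
contact_force: [-0.0, -0.0, 1.0]
gripper_width: 0.995
```

```bash
cat >> h.py <<'E'
from scipy.spatial.transform import Rotation as R
POSE=np.array([.54849,.12069,1.58831])
def Rt(th,yaw=0.):
    a=POSE[2]+yaw; n=np.array([np.cos(a),np.sin(a),0]); e=np.array([np.sin(a),-np.cos(a),0])
    z=-np.cos(th)*np.array([0,0,1.])+np.sin(th)*n
    return R.from_matrix(np.c_[np.cross(e,z),e,z])
def meas():
    o=bot.get_obs(); q=o['tool_rot']; return o,R.from_quat([q[1],q[2],q[3],q[0]])
def inc(pos,rot,frm=None):
    o,r=meas() 
    p=o['eef_pos']
    if frm: p,r=frm
    return np.r_[np.array(pos)-p, np.degrees((rot*r.inv()).as_rotvec())]
def tcp_from_grasp(g,rot,d=.019): return np.asarray(g)+rot.apply([0,0,1])*d
def link(A,B):
    p=np.array([.1-.256*np.cos(A),.241+.256*np.sin(A)]); u=np.array([-np.sin(B),-np.cos(B)]); return p,p+.15*u,p+.205*u
E
python3 - <<'E'
from h import *
o,r=meas(); print(o['q'].round(3),o['t'])
for th in (45,50):
  rot=Rt(np.radians(th)); g=binw([[-.156,-.1,.091]],POSE)[0]
  for d in (.12,.0):
    t=tcp_from_grasp(g,rot)-rot.apply([0,0,1])*d
    print(th,d,t.round(4),inc(t,rot).round(4))
E
```

```text
[ 0.845  0.364 -0.356  1.635  0.136  1.166  0.359] 2.0333
45 0.12 [ 0.6525 -0.1049  0.1624] [ 0.1725  0.2788 -0.1144 45.0186 -1.7828  6.2627]
45 0.0 [ 0.651  -0.0201  0.0776] [ 0.171   0.3637 -0.1993 45.0186 -1.7828  6.2627]
50 0.12 [ 0.6526 -0.1109  0.1559] [ 0.1726  0.2729 -0.1209 50.017  -1.9834  6.1822]
50 0.0 [ 0.651  -0.019   0.0788] [ 0.171   0.3648 -0.198  50.017  -1.9834  6.1822]
```

Call:
step_arm(
  increments=[
    [0.02, 0.025, -0.005, 5, 0, 1, -1],
    [0.04, 0.05, -0.01, 10, 0, 2, -1],
    [0.06, 0.08, -0.02, 16, -1, 3, -1],
    [0.08, 0.11, -0.03, 22, -1, 3, -1],
    [0.1, 0.14, -0.04, 28, -1, 4, -1],
    [0.12, 0.17, -0.05, 34, -1, 5, -1],
    [0.14, 0.2, -0.06, 40, -1.5, 5.5, -1],
    [0.155, 0.225, -0.07, 45, -2, 6, -1],
    [0.17, 0.25, -0.08, 50, -2, 6.2, -1],
    [0.172, 0.252, -0.08, 50, -2, 6.2, -1],
  ],
)

```text
t: 2.87
eef_pos: [0.6498, -0.1295, 0.1905]
tool_rot: [-0.308, 0.636, 0.643, 0.296]
contact_force: [-1.8, 0.4, -1.8]
gripper_width: 0.999
```

```bash
python3 - <<'E'
from h import *
o,r=meas(); print(o['q'].round(3),o['t'])
rot=Rt(np.radians(50)); g=binw([[-.156,-.1,.091]],POSE)[0]
for d in (.12,.06,.0):
    t=tcp_from_grasp(g,rot)-rot.apply([0,0,1])*d
    print(d,t.round(4),inc(t,rot).round(4))
print(r.apply([0,0,1]))
a=snap('side','s1'); snap('top','t1')
E
```

```text
[ 0.802  0.844 -0.6    1.404 -0.397  1.341  0.473] 2.8667
0.12 [ 0.6526 -0.1109  0.1559] [ 0.0028  0.0186 -0.0346 -0.5625 -0.6866  0.0265]
0.06 [ 0.6518 -0.0649  0.1174] [ 0.002   0.0646 -0.0732 -0.5625 -0.6866  0.0265]
0.0 [ 0.651  -0.019   0.0788] [ 0.0012  0.1105 -0.1117 -0.5625 -0.6866  0.0265]
[-0.02071537  0.77220705 -0.63503318]
```

View pics/s1.png

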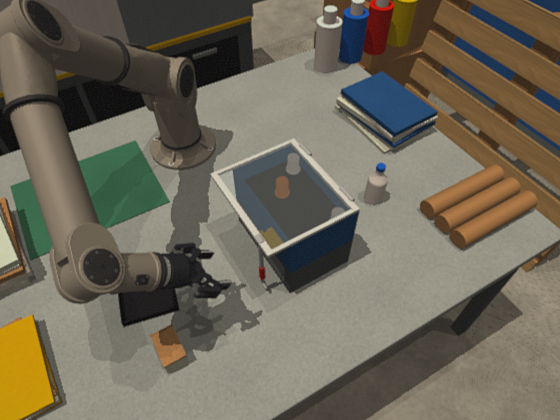

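Call:
step_arm(
  increments=[
    [0.001, 0.01, -0.018, -0.3, -0.3, 0, -1],
    [0.003, 0.019, -0.035, -0.5, -0.7, 0, -1],
    [0.003, 0.03, -0.044, -0.5, -0.7, 0, -1],
    [0.002, 0.042, -0.054, -0.5, -0.7, 0, -1],
    [0.002, 0.053, -0.063, -0.5, -0.7, 0, -1],
    [0.002, 0.065, -0.073, -0.5, -0.7, 0, -1],
    [0.002, 0.065, -0.073, -0.5, -0.7, 0, -1],
  ],
)

```text
t: 3.55
eef_pos: [0.6519, -0.0668, 0.1238]
tool_rot: [-0.296, 0.636, 0.649, 0.296]
contact_force: [-0.9, 0.7, -0.2]
gripper_width: 1.002
```

```bash
python3 - <<'E'
from h import *
o,r=meas(); print(o['q'].round(3),o['t'],o['contact_force'])
rot=Rt(np.radians(50)); g=binw([[-.156,-.1,.091]],POSE)[0]
for d in (.0,):
    t=tcp_from_grasp(g,rot)-rot.apply([0,0,1])*d
    print(d,t.round(4),inc(t,rot).round(4))
a=snap('side','s2')[200:330,180:320]; b=snap('top','t2')[140:240,250:390]
cv2.imwrite('pics/s2c.png',cv2.resize(np.vstack([a,b])[:,:,::-1],None,fx=2.6,fy=2.6,interpolation=cv2.INTER_CUBIC))
E
```

```text
[ 0.75   0.88  -0.613  1.519 -0.399  1.147  0.505] 3.55 [-0.89710309  0.6827094  -0.22286067]
0.0 [ 0.651  -0.019   0.0788] [-0.0009  0.0478 -0.045   0.5717  0.4693  0.0431]
```

View pics/s2c.png

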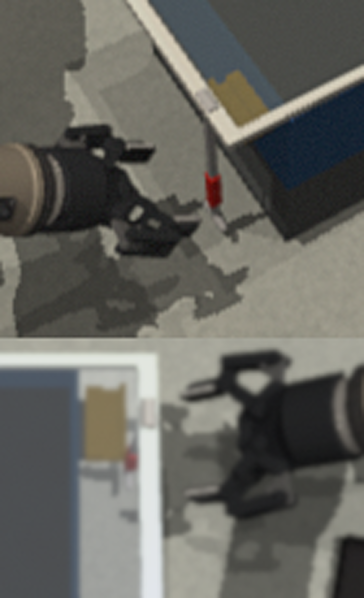

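Call:
step_arm(
  increments=[
    [-0.0, 0.012, -0.01, 0.2, 0.2, 0, -1],
    [-0.0, 0.024, -0.02, 0.4, 0.4, 0, -1],
    [-0.001, 0.036, -0.03, 0.4, 0.4, 0, -1],
    [-0.001, 0.046, -0.038, 0.4, 0.4, 0, -1],
    [-0.001, 0.046, -0.038, 0.4, 0.4, 0, -1],
    [-0.001, 0.046, -0.038, 0.4, 0.4, 0, -1],
  ],
)

```text
t: 4.15
eef_pos: [0.6513, -0.021, 0.0848]
tool_rot: [-0.301, 0.636, 0.646, 0.296]
contact_force: [-0.4, -0.9, 0.5]
gripper_width: 0.998
```

```bash
python3 - <<'E'
from h import *
o,r=meas(); print(o['q'].round(3),o['t'],o['contact_force'],o['eef_pos'])
rot=Rt(np.radians(50)); g=binw([[-.156,-.1,.091]],POSE)[0]
for d in (.0,):
    t=tcp_from_grasp(g,rot)-rot.apply([0,0,1])*d
    print(d,t.round(4),inc(t,rot).round(4))
a=snap('side','s3')[200:330,180:320]; b=snap('top','t3')[140:240,250:390]
cv2.imwrite('pics/s3c.png',cv2.resize(np.vstack([a,b])[:,:,::-1],None,fx=2.6,fy=2.6,interpolation=cv2.INTER_CUBIC))
E
```

```text
[ 0.708  0.92  -0.624  1.571 -0.412  1.045  0.51 ] 4.15 [-0.42838646 -0.86511805  0.4912957 ] [ 0.65127114 -0.02097599  0.08480244]
0.0 [ 0.651  -0.019   0.0788] [-0.0003  0.002  -0.006   0.0331 -0.0054  0.0954]
```

View pics/s3c.png

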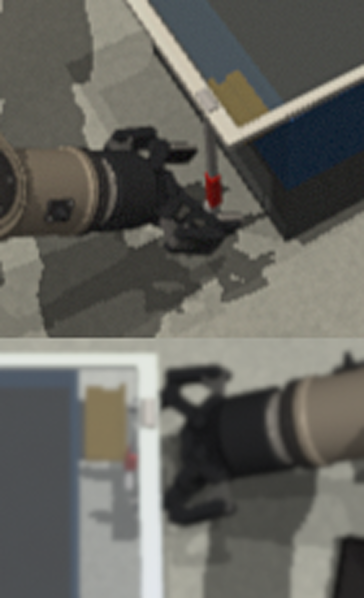

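Call:
step_arm(
  increments=[
    [0, 0.002, -0.003, 0, 0, 0, -1],
    [0, 0.002, -0.006, 0, 0, 0, 0],
    [0, 0.002, -0.006, 0, 0, 0, 1],
    [0, 0.002, -0.006, 0, 0, 0, 1],
    [0, 0.002, -0.006, 0, 0, 0, 1],
    [0, 0.002, -0.006, 0, 0, 0, 1],
    [0, 0.002, -0.006, 0, 0, 0, 1],
    [0, 0.002, -0.006, 0, 0, 0, 1],
  ],
  force=70,
)

```text
t: 4.92
eef_pos: [0.6504, -0.0197, 0.0795]
tool_rot: [-0.302, 0.636, 0.646, 0.296]
contact_force: [-4.9, -1.4, 3.7]
gripper_width: 0.147
```

Call:
step_arm(
  increments=[
    [0, 0, 0, 0, 0, 0, 1],
    [0, 0, 0, 0, 0, 0, 1],
    [0, 0, 0, 0, 0, 0, 1],
  ],
)

```text
t: 5.17
eef_pos: [0.6504, -0.0198, 0.0795]
tool_rot: [-0.301, 0.636, 0.646, 0.296]
contact_force: [-4.8, -2.2, 3.1]
gripper_width: 0.151
```

```bash
python3 - <<'E'
from h import *
o,r=meas(); print(o['q'].round(3),o['t'],o['contact_force'],o['torque'],o['eef_pos'],o['gripper_width'], r.apply([0,0,1]))
print(o['eef_pos']-r.apply([0,0,.019]), binw([[-.156,-.1,.091]],POSE)[0])
a=snap('side','s4')[200:330,180:320]; b=snap('top','t4')[140:240,250:390]
cv2.imwrite('pics/s4c.png',cv2.resize(np.vstack([a,b])[:,:,::-1],None,fx=2.6,fy=2.6,interpolation=cv2.INTER_CUBIC))
E
```

```text
[ 0.706  0.927 -0.623  1.574 -0.411  1.038  0.514] 5.1667 [-4.84662595 -2.24323784  3.10922036] [-0.31457713  0.60472593  0.73828543] [ 0.65041568 -0.01975114  0.07948031] 0.15094959952035825 [-0.0131092  0.7656763 -0.6430925]
[ 0.65066476 -0.03429899  0.09169907] [ 0.65120666 -0.0335348   0.091     ]
```

View pics/s4c.png

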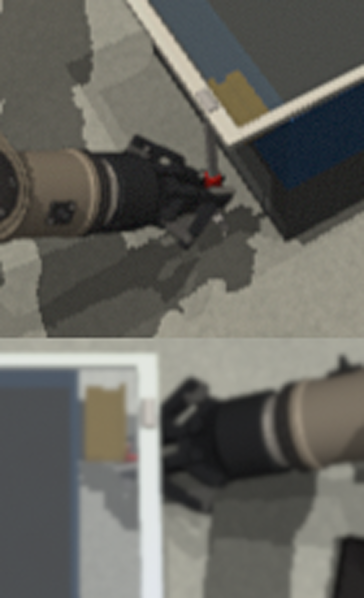

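```bash
cat >> h.py <<'E'
G0=np.array([.65041568,-.01975114,.07948031]); TH0=np.radians(50)
def tcpAB(A,B):
    p,g,f=link(A,B); p0,g0,f0=link(0,0)
    n=np.array([np.cos(POSE[2]),np.sin(POSE[2]),0]); d=g-g0
    rot=Rt(TH0-B); 
    return G0+n*d[0]+np.array([0,0,d[1]])+.019*(rot.apply([0,0,1])-Rt(TH0).apply([0,0,1])), rot, f
def Bof(A,fx=-.156): return np.arcsin((.1-.256*np.cos(A)-fx)/.205)
E
python3 - <<'E'
from h import *
for k in range(1,31):
    A=.03*k; B=Bof(A); t,rot,f=tcpAB(A,B); A0=.3*((k-1)//10); t0,_,_=tcpAB(A0,Bof(A0))
    print(k,round(A,2),round(B,3),f.round(4),(t-t0).round(4),round(np.degrees(-(B-Bof(A0))),1))
E
```

```text
1 0.03 0.001 [-0.156   0.0437] [-0.      0.      0.0077] -0.0
2 0.06 0.002 [-0.156   0.0514] [-0.      0.0001  0.0153] -0.1
3 0.09 0.005 [-0.156  0.059] [-0.      0.0002  0.0229] -0.3
4 0.12 0.009 [-0.156   0.0667] [-0.      0.0004  0.0305] -0.5
5 0.15 0.014 [-0.156   0.0743] [-0.      0.0006  0.0381] -0.8
6 0.18 0.02 [-0.156   0.0819] [-0.      0.0009  0.0456] -1.2
7 0.21 0.027 [-0.156   0.0894] [-0.      0.0012  0.053 ] -1.6
8 0.24 0.036 [-0.156  0.097] [-0.      0.0015  0.0604] -2.1
9 0.27 0.045 [-0.156   0.1045] [-0.      0.0019  0.0678] -2.6
10 0.3 0.056 [-0.156  0.112] [-0.      0.0024  0.0751] -3.2
11 0.33 0.067 [-0.156   0.1194] [-0.      0.0005  0.0072] -0.7
12 0.36 0.08 [-0.156   0.1268] [-0.      0.001   0.0144] -1.4
13 0.39 0.094 [-0.156   0.1342] [-0.      0.0016  0.0216] -2.2
14 0.42 0.109 [-0.156   0.1416] [-0.      0.0022  0.0287] -3.0
15 0.45 0.125 [-0.156   0.1489] [-0.      0.0028  0.0357] -3.9
16 0.48 0.142 [-0.156   0.1563] [-0.0001  0.0035  0.0427] -4.9
17 0.51 0.16 [-0.156   0.1636] [-0.0001  0.0043  0.0496] -5.9
18 0.54 0.179 [-0.156   0.1709] [-0.0001  0.005   0.0565] -7.0
19 0.57 0.199 [-0.156   0.1782] [-0.0001  0.0058  0.0634] -8.2
20 0.6 0.22 [-0.156   0.1855] [-0.0001  0.0066  0.0702] -9.4
21 0.63 0.242 [-0.156   0.1928] [-0.      0.0009  0.0068] -1.3
22 0.66 0.265 [-0.156   0.2001] [-0.      0.0017  0.0135] -2.6
23 0.69 0.29 [-0.156   0.2075] [-0.      0.0026  0.0203] -4.0
24 0.72 0.315 [-0.156   0.2149] [-0.0001  0.0036  0.027 ] -5.5
25 0.75 0.342 [-0.156   0.2223] [-0.0001  0.0045  0.0337] -7.0
26 0.78 0.369 [-0.156   0.2299] [-0.0001  0.0055  0.0404] -8.6
27 0.81 0.398 [-0.156   0.2375] [-0.0001  0.0065  0.0472] -10.2
28 0.84 0.428 [-0.156   0.2451] [-0.0001  0.0075  0.054 ] -11.9
29 0.87 0.46 [-0.156   0.2529] [-0.0001  0.0085  0.0608] -13.7
30 0.9 0.492 [-0.156   0.2609] [-0.0002  0.0095  0.0676] -15.6
```

Call:
step_arm(
  increments=[
    [-0.0005, 0, 0.007, 0, 0, 0, 1],
    [-0.001, 0, 0.015, -0.1, 0, 0, 1],
    [-0.001, 0, 0.023, -0.3, 0, 0, 1],
    [-0.001, 0.0005, 0.0305, -0.5, 0, 0, 1],
    [-0.001, 0.0005, 0.038, -0.8, 0, 0, 1],
    [-0.001, 0.001, 0.0455, -1.2, 0, 0, 1],
    [-0.001, 0.001, 0.053, -1.6, 0, 0, 1],
    [-0.001, 0.0015, 0.0605, -2.1, 0, 0, 1],
    [-0.001, 0.002, 0.068, -2.6, 0, 0, 1],
    [-0.001, 0.0025, 0.075, -3.2, 0, 0, 1],
  ],
)

```text
t: 6.1
eef_pos: [0.6503, -0.0176, 0.1549]
tool_rot: [-0.282, 0.645, 0.654, 0.278]
contact_force: [-4.4, -1.4, -3.2]
gripper_width: 0.153
```

```bash
python3 - <<'E'
from h import *
o,r=meas(); print(o['q'].round(3),o['t'],o['contact_force'],o['torque'],o['eef_pos'],o['gripper_width'])
print(tcpAB(.3,Bof(.3))[0], np.degrees(np.arccos(-r.apply([0,0,1])[2])))
a=snap('side','s5')[150:330,180:370]
cv2.imwrite('pics/s5c.png',cv2.resize(a[:,:,::-1],None,fx=3,fy=3,interpolation=cv2.INTER_CUBIC))
E
```

```text
[ 0.692  0.794 -0.626  1.574 -0.411  1.098  0.426] 6.1 [-4.42517733 -1.43004195 -3.21523206] [-1.27725859  0.4880348   0.57946377] [ 0.65032362 -0.01756764  0.15493793] 0.15315423692152702
[ 0.65037428 -0.01738772  0.15457419] 46.65774587918054
```

View pics/s5c.png

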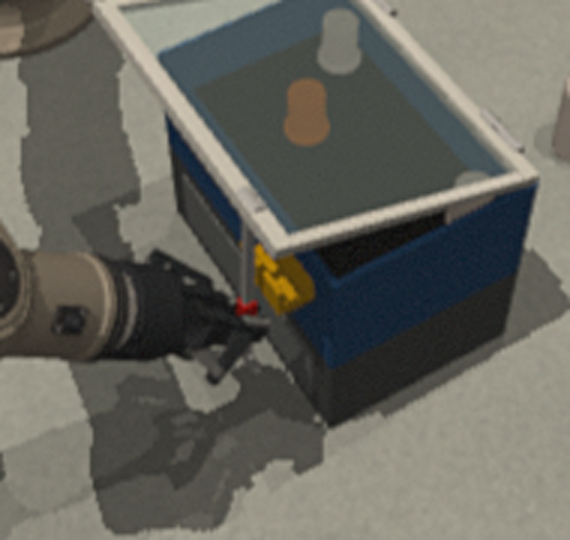

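Call:
step_arm(
  increments=[
    [-0.0005, 0.0005, 0.007, -0.7, 0, 0, 1],
    [-0.001, 0.001, 0.0145, -1.4, 0, 0, 1],
    [-0.001, 0.0015, 0.0215, -2.2, 0, 0, 1],
    [-0.001, 0.002, 0.0285, -3, -0.1, 0, 1],
    [-0.001, 0.003, 0.0355, -3.9, -0.1, 0, 1],
    [-0.001, 0.0035, 0.0425, -4.9, -0.1, 0, 1],
    [-0.001, 0.0045, 0.0495, -5.9, -0.1, 0, 1],
    [-0.001, 0.005, 0.0565, -7, -0.1, 0, 1],
    [-0.001, 0.006, 0.0635, -8.2, -0.1, 0, 1],
    [-0.001, 0.0065, 0.07, -9.4, -0.2, 0, 1],
  ],
)

```text
t: 6.98
eef_pos: [0.6503, -0.0223, 0.2191]
tool_rot: [-0.22, 0.67, 0.674, 0.22]
contact_force: [4.0, -19.5, -20.9]
gripper_width: 0.145
```

```bash
python3 - <<'E'
from h import *
o,r=meas(); print(o['q'].round(3),o['t'],o['contact_force'],o['torque'],o['eef_pos'],o['gripper_width'])
print(tcpAB(.6,Bof(.6))[0], np.degrees(np.arccos(-r.apply([0,0,1])[2])))
E
```

```text
[ 0.618  0.633 -0.579  1.563 -0.331  1.135  0.282] 6.9833 [  3.96690333 -19.47720004 -20.87377517] [-7.43553334 -0.65317966 -0.15207137] [ 0.65031949 -0.02232339  0.21914473] 0.14453163934974794
[ 0.65025838 -0.01077036  0.2247598 ] 36.313472697804954
```

```bash
python3 - <<'E'
from h import *
t0,r0,_=tcpAB(.6,Bof(.6)); r0=Rt(TH0-Bof(.6))
print('meas', tcpAB(.6,.22)[0])
for A,fx in [(.59,-.166),(.585,-.176),(.58,-.186),(.58,-.190),(.6,-.19),(.65,-.19),(.7,-.19),(.75,-.19),(.8,-.19),(.85,-.19),(.9,-.185),(.95,-.17)]:
    B=Bof(A,fx); t,rot,f=tcpAB(A,B); p,g,_=link(A,B)
    print(A,fx,round(B,3),round(np.degrees(TH0-B)),f.round(3),g.round(3),'tcp',t.round(4),(t-t0).round(4),np.round(np.degrees(Bof(.6)-B),1))
E
```

```text
meas [ 0.6502587  -0.01078892  0.22476223]
0.59 -0.166 0.263 35 [-0.166  0.185] [-0.152  0.239] tcp [ 0.6504 -0.0191  0.2237] [ 0.0001 -0.0084 -0.0011] -2.5
0.585 -0.176 0.31 32 [-0.176  0.187] [-0.159  0.24 ] tcp [ 0.6505 -0.0274  0.2241] [ 0.0003 -0.0166 -0.0006] -5.2
0.58 -0.186 0.358 29 [-0.186  0.189] [-0.167  0.241] tcp [ 0.6507 -0.0357  0.225 ] [ 0.0004 -0.0249  0.0002] -7.9
0.58 -0.19 0.379 28 [-0.19   0.191] [-0.17   0.242] tcp [ 0.6508 -0.0389  0.2259] [ 0.0005 -0.0282  0.0011] -9.1
0.6 -0.19 0.394 27 [-0.19   0.196] [-0.169  0.247] tcp [ 0.6507 -0.0384  0.2309] [ 0.0005 -0.0277  0.0061] -10.0
0.65 -0.19 0.434 25 [-0.19  0.21] [-0.167  0.26 ] tcp [ 0.6507 -0.0371  0.2433] [ 0.0005 -0.0263  0.0186] -12.3
0.7 -0.19 0.477 23 [-0.19   0.224] [-0.165  0.273] tcp [ 0.6507 -0.0357  0.2559] [ 0.0004 -0.0249  0.0311] -14.8
0.75 -0.19 0.525 20 [-0.19   0.238] [-0.162  0.286] tcp [ 0.6507 -0.0343  0.2685] [ 0.0004 -0.0235  0.0437] -17.5
0.8 -0.19 0.576 17 [-0.19   0.253] [-0.16   0.299] tcp [ 0.6506 -0.0328  0.2814] [ 0.0004 -0.022   0.0566] -20.4
0.85 -0.19 0.632 14 [-0.19   0.268] [-0.158  0.312] tcp [ 0.6506 -0.0313  0.2945] [ 0.0004 -0.0205  0.0698] -23.6
0.9 -0.185 0.661 12 [-0.185  0.28 ] [-0.151  0.323] tcp [ 0.6505 -0.0255  0.3053] [ 0.0003 -0.0148  0.0805] -25.3
0.95 -0.17 0.632 14 [-0.17   0.284] [-0.138  0.328] tcp [ 0.6503 -0.0113  0.3104] [ 0.     -0.0005  0.0857] -23.6
```

Call:
step_arm(
  increments=[
    [0, -0.008, -0.001, -2.5, 0, 0, 1],
    [0, -0.0165, -0.0005, -5.2, -0.1, 0, 1],
    [0.0005, -0.025, 0, -7.9, -0.1, 0, 1],
    [0.0005, -0.028, 0.001, -9.1, -0.1, 0, 1],
    [0.0005, -0.028, 0.001, -9.1, -0.1, 0, 1],
    [0.0005, -0.028, 0.001, -9.1, -0.1, 0, 1],
  ],
)

```text
t: 7.48
eef_pos: [0.6507, -0.0391, 0.2269]
tool_rot: [-0.172, 0.681, 0.691, 0.172]
contact_force: [-1.4, -6.0, -0.6]
gripper_width: 0.15
```

```bash
python3 - <<'E'
from h import *
o,r=meas(); print(o['q'].round(3),o['t'],o['contact_force'],o['torque'],o['eef_pos'],o['gripper_width'])
print(tcpAB(.58,Bof(.58,-.19))[0], np.degrees(np.arccos(-r.apply([0,0,1])[2])))
a=snap('side','s6')[100:330,180:370]
cv2.imwrite('pics/s6c.png',cv2.resize(a[:,:,::-1],None,fx=2.6,fy=2.6,interpolation=cv2.INTER_CUBIC))
E
```

```text
[ 0.557  0.579 -0.528  1.553 -0.23   1.138  0.213] 7.4833 [-1.42697749 -5.98393159 -0.64154591] [-0.77197202  0.29574456  0.13470236] [ 0.65065513 -0.03914009  0.22692298] 0.1502657206324921
[ 0.65075191 -0.03894712  0.22590491] 28.155565916732947
```

View pics/s6c.png

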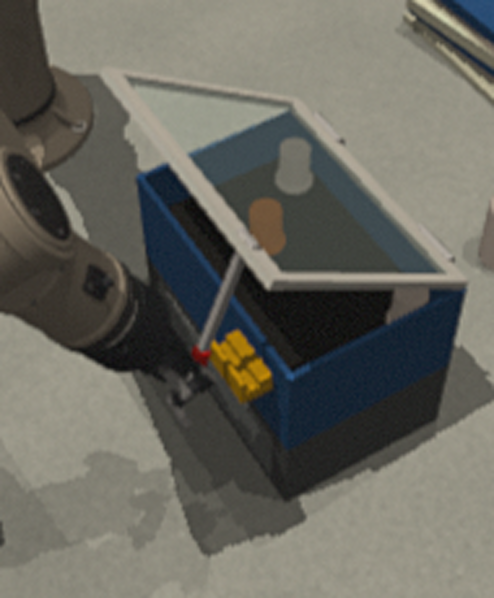

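```bash
python3 - <<'E'
from h import *
from scipy.optimize import minimize_scalar
c=lambda p:(np.array(p)+.5)/2.6-.5+[180,100]
obs=np.array([c((275,290)),c((103,70)),c((466,283))])
def pr(A):
    x=.1-.264*np.cos(A)+.0; z=.241+.264*np.sin(A)+.004
    return proj(binw([[x,-.15,z],[x,.15,z],[.1,-.15,.245]],POSE),'side')
m=minimize_scalar(lambda A:((pr(A)-obs)[:2]**2).sum(),bounds=(0,1.2),method='bounded'); print(m.x,(pr(m.x)-obs).round(1))
t0,_,_=tcpAB(.58,Bof(.58,-.19))
for A,fx in [(.6,-.19),(.63,-.19),(.66,-.19),(.69,-.19),(.72,-.19),(.75,-.19),(.78,-.19),(.81,-.19),(.84,-.185),(.87,-.18)]:
    B=Bof(A,fx); t,rot,f=tcpAB(A,B); p,g,_=link(A,B)
    print(A,fx,round(B,3),f.round(3),(t-t0).round(4),np.round(np.degrees(Bof(.58,-.19)-B),1))
p,g,f=link(.58,Bof(.58,-.19))
print('foot px', ((proj(binw([[f[0],-.1,f[1]],[g[0],-.1,g[1]]],POSE),'side')-[180,100]+.5)*2.6-.5))
E
```

```text
0.5717908465977224 [[-2.1 -1.9]
 [-1.5 -0.1]
 [ 1.   0.2]]
0.6 -0.19 0.394 [-0.19   0.196] [-0.      0.0005  0.005 ] -0.9
0.63 -0.19 0.418 [-0.19   0.204] [-0.      0.0013  0.0124] -2.2
0.66 -0.19 0.442 [-0.19   0.213] [-0.      0.0021  0.0199] -3.6
0.69 -0.19 0.468 [-0.19   0.221] [-0.0001  0.0029  0.0274] -5.1
0.72 -0.19 0.496 [-0.19   0.229] [-0.0001  0.0038  0.035 ] -6.7
0.75 -0.19 0.525 [-0.19   0.238] [-0.0001  0.0047  0.0426] -8.3
0.78 -0.19 0.555 [-0.19   0.247] [-0.0001  0.0056  0.0503] -10.1
0.81 -0.19 0.587 [-0.19   0.256] [-0.0001  0.0065  0.0581] -11.9
0.84 -0.185 0.59 [-0.185  0.261] [-0.0002  0.0116  0.0636] -12.1
0.87 -0.18 0.595 [-0.18   0.267] [-0.0003  0.0167  0.069 ] -12.4
foot px [[178.03906627 411.8862742 ]
 [194.47152778 371.3495469 ]]
```

Call:
step_arm(
  increments=[
    [0, 0.0005, 0.005, -0.9, 0, 0, 1],
    [0, 0.0015, 0.0125, -2.2, 0, 0, 1],
    [0, 0.002, 0.02, -3.6, -0.1, 0, 1],
    [0, 0.003, 0.0275, -5.1, -0.1, 0, 1],
    [0, 0.004, 0.035, -6.7, -0.1, 0, 1],
    [0, 0.0045, 0.0425, -8.3, -0.1, 0, 1],
    [0, 0.0055, 0.0505, -10.1, -0.2, 0, 1],
    [0, 0.0065, 0.058, -11.9, -0.2, 0, 1],
    [0, 0.0115, 0.0635, -12.1, -0.2, 0, 1],
    [0, 0.0165, 0.069, -12.4, -0.2, 0, 1],
  ],
)

```text
t: 8.37
eef_pos: [0.6504, -0.0215, 0.2964]
tool_rot: [-0.097, 0.695, 0.706, 0.097]
contact_force: [-1.7, -5.0, 2.3]
gripper_width: 0.152
```

```bash
python3 - <<'E'
from h import *
o,r=meas(); print(o['q'].round(3),o['t'],o['contact_force'],o['torque'],o['eef_pos'],o['gripper_width'])
print(tcpAB(.87,Bof(.87,-.18))[0], np.degrees(np.arccos(-r.apply([0,0,1])[2])), np.degrees(TH0-Bof(.87,-.18)))
a=snap('side','s7')[60:290,180:370]
cv2.imwrite('pics/s7c.png',cv2.resize(a[:,:,::-1],None,fx=2.6,fy=2.6,interpolation=cv2.INTER_CUBIC))
E
```

```text
[ 0.407  0.454 -0.474  1.505 -0.077  1.222  0.017] 8.3667 [-1.70710106 -4.98826777  2.34187193] [-0.39712829  0.40043885  0.05836249] [ 0.6503657  -0.02151166  0.29644094] 0.15157462803073185
[ 0.65045973 -0.02226629  0.29487628] 15.725333565550768 15.902224257720619
```

View pics/s7c.png

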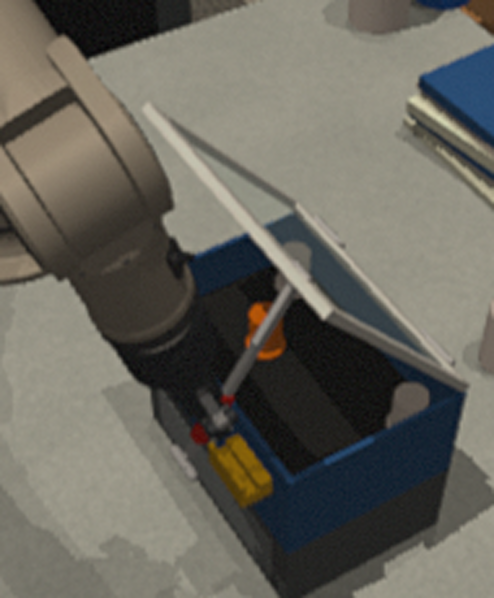

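```bash
cat >> h.py <<'E'
def pxs(A,B,off,s,c='side'):
    p,g,f=link(A,B); u=np.array([-np.sin(B),-np.cos(B)])
    P=[p,p+.122*u,p+.178*u,f]
    return ((proj(binw([[q[0],-.1,q[1]] for q in P],POSE),c)-off+.5)*s-.5).round(0)
E
python3 - <<'E'
from h import *
A=.87;B=Bof(A,-.18)
print(pxs(A,B,[180,60],2.6).tolist())
x=.1-.264*np.cos(A); z=.241+.264*np.sin(A)+.004
print((proj(binw([[x,-.15,z],[x,.15,z]],POSE),'side')-[180,60])*2.6)
E
```

```text
[[298.0, 279.0], [227.0, 394.0], [197.0, 442.0], [183.0, 464.0]]
[[327.3627944  311.73447387]
 [142.35866369 101.96410541]]
```

```bash
python3 - <<'E'
from h import *
A0,B0=.87,Bof(.87,-.18); t0=tcpAB(A0,B0)[0]
for A,fx in [(.875,-.173),(.88,-.166),(.885,-.159),(.89,-.152),(.895,-.145),(.9,-.138),(.9,-.132),(.9,-.126)]+[(a,-.126) for a in (.89,.88,.87,.86,.85,.84,.83,.82,.81,.8,.79,.78,.77)]:
    B=Bof(A,fx); t,rot,f=tcpAB(A,B); p,g,_=link(A,B)
    print(A,fx,round(B,3),f.round(4),'tcp',t.round(4),(t-t0).round(4),np.round(np.degrees(B0-B),1))
E
```

```text
0.875 -0.173 0.56 [-0.173   0.2638] tcp [ 0.6504 -0.0162  0.293 ] [-0.0001  0.006  -0.0019] 2.0
0.88 -0.166 0.526 [-0.166  0.261] tcp [ 0.6502 -0.0102  0.2914] [-0.0002  0.012  -0.0035] 4.0
0.885 -0.159 0.492 [-0.159   0.2585] tcp [ 0.6501 -0.0043  0.29  ] [-0.0003  0.018  -0.0049] 5.9
0.89 -0.152 0.459 [-0.152   0.2562] tcp [0.65   0.0017 0.2888] [-0.0004  0.024  -0.0061] 7.8
0.895 -0.145 0.427 [-0.145   0.2541] tcp [0.6499 0.0077 0.2877] [-0.0005  0.0299 -0.0071] 9.6
0.9 -0.138 0.395 [-0.138   0.2523] tcp [0.6498 0.0136 0.2869] [-0.0006  0.0359 -0.008 ] 11.5
0.9 -0.132 0.363 [-0.132   0.2499] tcp [0.6497 0.0185 0.2854] [-0.0007  0.0408 -0.0094] 13.3
0.9 -0.126 0.332 [-0.126   0.2477] tcp [0.6497 0.0234 0.2841] [-0.0008  0.0457 -0.0107] 15.1
0.89 -0.126 0.322 [-0.126   0.2455] tcp [0.6497 0.023  0.2821] [-0.0008  0.0453 -0.0127] 15.6
0.88 -0.126 0.312 [-0.126   0.2432] tcp [0.6497 0.0227 0.2801] [-0.0008  0.0449 -0.0147] 16.2
0.87 -0.126 0.302 [-0.126   0.2409] tcp [0.6497 0.0223 0.2782] [-0.0008  0.0446 -0.0167] 16.8
0.86 -0.126 0.292 [-0.126   0.2387] tcp [0.6497 0.0219 0.2762] [-
[... 171 characters left out ...]
0.0212 0.2722] [-0.0008  0.0435 -0.0227] 18.5
0.83 -0.126 0.263 [-0.126   0.2319] tcp [0.6497 0.0209 0.2702] [-0.0008  0.0431 -0.0247] 19.0
0.82 -0.126 0.253 [-0.126   0.2297] tcp [0.6497 0.0205 0.2682] [-0.0007  0.0428 -0.0267] 19.6
0.81 -0.126 0.244 [-0.126   0.2275] tcp [0.6497 0.0201 0.2662] [-0.0007  0.0424 -0.0287] 20.1
0.8 -0.126 0.235 [-0.126   0.2253] tcp [0.6497 0.0198 0.2642] [-0.0007  0.0421 -0.0307] 20.7
0.79 -0.126 0.225 [-0.126  0.223] tcp [0.6497 0.0194 0.2622] [-0.0007  0.0417 -0.0327] 21.2
0.78 -0.126 0.216 [-0.126   0.2208] tcp [0.6497 0.0191 0.2602] [-0.0007  0.0414 -0.0347] 21.7
0.77 -0.126 0.207 [-0.126   0.2186] tcp [0.6497 0.0187 0.2582] [-0.0007  0.041  -0.0367] 22.2
```

Call:
step_arm(
  increments=[
    [0, 0.006, -0.002, 2, 0, 0, 1],
    [0, 0.012, -0.0035, 4, 0, 0, 1],
    [-0.0005, 0.018, -0.005, 5.9, 0.1, 0, 1],
    [-0.0005, 0.024, -0.006, 7.8, 0.1, 0, 1],
    [-0.0005, 0.03, -0.007, 9.6, 0.2, 0, 1],
    [-0.0005, 0.036, -0.008, 11.5, 0.2, 0, 1],
    [-0.0005, 0.041, -0.0095, 13.3, 0.2, 0, 1],
    [-0.001, 0.0455, -0.0105, 15.1, 0.2, 0, 1],
    [-0.001, 0.0455, -0.0105, 15.1, 0.2, 0, 1],
    [-0.001, 0.0455, -0.0105, 15.1, 0.2, 0, 1],
  ],
)

```text
t: 9.25
eef_pos: [0.6496, 0.0227, 0.2844]
tool_rot: [-0.189, 0.677, 0.687, 0.188]
contact_force: [-1.1, -4.3, 3.1]
gripper_width: 0.15
```

```bash
python3 - <<'E'
from h import *
o,r=meas(); print(o['q'].round(3),o['t'],o['contact_force'],o['torque'],o['eef_pos'],o['gripper_width'])
A=.9;B=Bof(.9,-.126);print(tcpAB(A,B)[0], np.degrees(np.arccos(-r.apply([0,0,1])[2])), np.degrees(TH0-B))
a=snap('side','s8')[140:290,230:340]
cv2.imwrite('pics/s8c.png',cv2.resize(a[:,:,::-1],None,fx=4,fy=4,interpolation=cv2.INTER_CUBIC))
print(pxs(A,B,[230,140],4).tolist())
E
```

```text
[ 0.514  0.519 -0.561  1.536 -0.294  1.184  0.143] 9.25 [-1.10418924 -4.34128248  3.12929337] [-0.36297514  0.15335696  0.06668294] [0.64964037 0.02267977 0.28439507] 0.15036166998818506
[0.64965982 0.02340265 0.28413649] 30.85870264220742 30.96263941423845
[[269.0, 98.0], [203.0, 271.0], [176.0, 342.0], [164.0, 374.0]]
```

View pics/s8c.png

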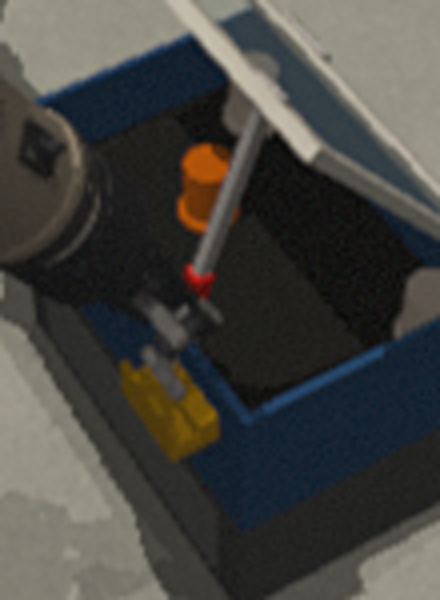

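Call:
step_arm(
  increments=[
    [0, -0.0005, -0.002, 0.6, 0, 0, 1],
    [0, -0.0005, -0.004, 1.1, 0, 0, 1],
    [0, -0.001, -0.006, 1.7, 0, 0, 1],
    [0, -0.0015, -0.008, 2.3, 0, 0, 1],
    [0, -0.002, -0.01, 2.8, 0, 0, 1],
    [0, -0.002, -0.01, 2.8, 0, 0, 1],
  ],
)

```text
t: 9.8
eef_pos: [0.6497, 0.0196, 0.2729]
tool_rot: [-0.206, 0.672, 0.681, 0.204]
contact_force: [1.0, -6.5, 2.4]
gripper_width: 0.148
```

Call:
step_arm(
  increments=[
    [0, 0, -0.001, 0.3, 0, 0, 1],
    [0, -0.0005, -0.002, 0.6, 0, 0, 1],
    [0, -0.0005, -0.003, 0.8, 0, 0, 1],
    [0, -0.0005, -0.003, 0.8, 0, 0, 1],
  ],
)

```text
t: 10.13
eef_pos: [0.6496, 0.0197, 0.2703]
tool_rot: [-0.21, 0.671, 0.68, 0.209]
contact_force: [0.0, -5.2, 1.7]
gripper_width: 0.148
```

Call:
step_arm(
  increments=[
    [0, 0, -0.001, 0.3, 0, 0, 1],
    [0, -0.0005, -0.002, 0.6, 0, 0, 1],
    [0, -0.0005, -0.003, 0.8, 0, 0, 1],
    [0, -0.0005, -0.003, 0.8, 0, 0, 1],
  ],
)

```text
t: 10.47
eef_pos: [0.6497, 0.0191, 0.2673]
tool_rot: [-0.215, 0.669, 0.678, 0.214]
contact_force: [0.9, -6.5, 1.9]
gripper_width: 0.15
```

Call:
step_arm(
  increments=[
    [0, 0, -0.001, 0.3, 0, 0, 1],
    [0, 0, -0.002, 0.6, 0, 0, 1],
    [0, 0, -0.002, 0.6, 0, 0, 1],
  ],
)

```text
t: 10.72
eef_pos: [0.6497, 0.0191, 0.2653]
tool_rot: [-0.218, 0.668, 0.677, 0.218]
contact_force: [1.4, -5.2, 1.4]
gripper_width: 0.15
```

Call:
step_arm(
  increments=[
    [0, 0, -0.001, 0.3, 0, 0, 1],
    [0, 0, -0.002, 0.6, 0, 0, 1],
    [0, 0, -0.002, 0.6, 0, 0, 1],
  ],
)

```text
t: 10.97
eef_pos: [0.6497, 0.0191, 0.2634]
tool_rot: [-0.222, 0.667, 0.676, 0.221]
contact_force: [0.6, -5.5, 2.4]
gripper_width: 0.147
```

Call:
step_arm(
  increments=[
    [0, 0, -0.001, 0.3, 0, 0, 1],
    [0, 0, -0.002, 0.6, 0, 0, 1],
    [0, 0, -0.002, 0.6, 0, 0, 1],
  ],
)

```text
t: 11.22
eef_pos: [0.6497, 0.019, 0.2613]
tool_rot: [-0.225, 0.666, 0.675, 0.225]
contact_force: [1.2, -5.0, 2.2]
gripper_width: 0.149
```

Call:
step_arm(
  increments=[
    [0, 0, -0.001, 0.3, 0, 0, 1],
    [0, 0, -0.002, 0.6, 0, 0, 1],
    [0, 0, -0.002, 0.6, 0, 0, 1],
  ],
)

```text
t: 11.47
eef_pos: [0.6497, 0.0192, 0.2601]
tool_rot: [-0.229, 0.664, 0.674, 0.228]
contact_force: [-0.4, -5.1, 5.6]
gripper_width: 0.148
```

```bash
python3 - <<'E'
from h import *
o,r=meas(); print(o['q'].round(3),o['t'],o['contact_force'],o['torque'],o['eef_pos'],o['gripper_width'])
A=.78;B=Bof(A,-.126);print(tcpAB(A,B)[0], np.degrees(np.arccos(-r.apply([0,0,1])[2])), np.degrees(TH0-B))
a=snap('side','s9')[140:290,230:340]
cv2.imwrite('pics/s9c.png',cv2.resize(a[:,:,::-1],None,fx=4,fy=4,interpolation=cv2.INTER_CUBIC))
print(pxs(A,B,[230,140],4).tolist())
E
```

```text
[ 0.583  0.584 -0.594  1.558 -0.376  1.161  0.241] 11.4667 [-0.41202781 -5.07290742  5.58721508] [-0.27697006  0.21473931 -0.04353368] [0.64968822 0.01918468 0.26006407] 0.1483942514487068
[0.64973539 0.01908844 0.26017696] 37.7401923567465 37.604180240353
[[230.0, 143.0], [189.0, 305.0], [172.0, 370.0], [164.0, 400.0]]
```

View pics/s9c.png

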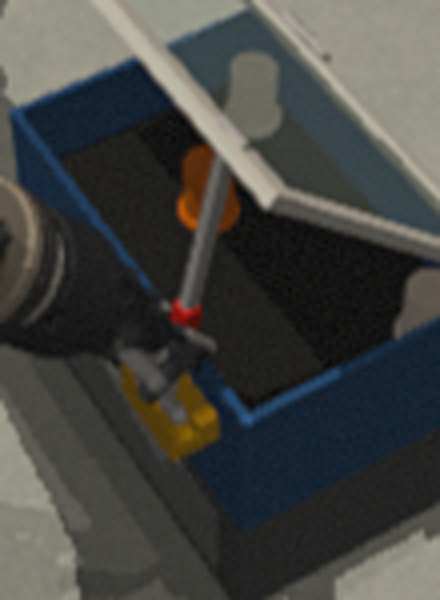

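Call:
step_arm(
  increments=[
    [0, 0, -0.001, 0, 0, 0, 1],
    [0, 0, -0.0015, 0, 0, 0, 1],
    [0, 0, -0.0015, 0, 0, 0, 1],
  ],
)

```text
t: 11.77
eef_pos: [0.6497, 0.0192, 0.26]
tool_rot: [-0.229, 0.664, 0.674, 0.229]
contact_force: [-3.4, -8.8, 11.6]
gripper_width: 0.151
```

Call:
step_arm(
  increments=[
    [0, -0.002, 0, 0, 0, 0, 1],
    [0, -0.004, 0, 0, 0, 0, 1],
    [0, -0.004, 0, 0, 0, 0, 1],
  ],
)

```text
t: 12.02
eef_pos: [0.6497, 0.0183, 0.26]
tool_rot: [-0.23, 0.663, 0.675, 0.229]
contact_force: [1.3, -1.0, 7.1]
gripper_width: 0.147
```

Call:
step_arm(
  increments=[
    [0, 0.003, 0, 0, 0, 0, 1],
    [0, 0.006, 0, 0, 0, 0, 1],
    [0, 0.008, 0, 0, 0, 0, 1],
    [0, 0.008, 0, 0, 0, 0, 1],
  ],
)

```text
t: 12.35
eef_pos: [0.6499, 0.0193, 0.2599]
tool_rot: [-0.227, 0.666, 0.674, 0.228]
contact_force: [-7.1, -19.3, 16.0]
gripper_width: 0.146
```

Call:
step_arm(
  increments=[
    [0, -0.003, 0, 0, 0, 0, 1],
    [0, -0.005, 0.001, 0, 0, 0, 1],
    [0, -0.005, 0.001, 0, 0, 0, 1],
  ],
  force=30,
)

```text
t: 12.6
eef_pos: [0.6497, 0.0183, 0.26]
tool_rot: [-0.229, 0.664, 0.674, 0.228]
contact_force: [-1.1, -7.6, 7.5]
gripper_width: 0.15
```

Call:
step_arm(
  increments=[
    [0, 0, 0, 0, 0, 0, 0.6],
    [0, 0, 0, 0, 0, 0, 0.5],
    [0, 0, 0, 0, 0, 0, 0.3],
    [0, 0, 0, 0, 0, 0, 0.0],
    [0, 0, 0, 0, 0, 0, -0.3],
    [0, 0, 0, 0, 0, 0, -0.3],
    [0, 0, 0, 0, 0, 0, -0.3],
  ],
)

```text
t: 13.18
eef_pos: [0.6492, 0.019, 0.2591]
tool_rot: [-0.229, 0.664, 0.674, 0.228]
contact_force: [-0.6, -0.6, -0.0]
gripper_width: 0.648
```

```bash
python3 - <<'E'
from h import *
o,r=meas(); print(o['q'].round(3),o['t'],o['contact_force'],o['eef_pos'],o['gripper_width'])
a=snap('side','s10')[140:290,230:340]
cv2.imwrite('pics/s10c.png',cv2.resize(a[:,:,::-1],None,fx=4,fy=4,interpolation=cv2.INTER_CUBIC))
E
```

```text
[ 0.583  0.584 -0.594  1.559 -0.375  1.161  0.242] 13.1833 [-0.56042902 -0.61451699 -0.04446396] [0.64918609 0.01904672 0.25908663] 0.6484854141098756
```

View pics/s10c.png

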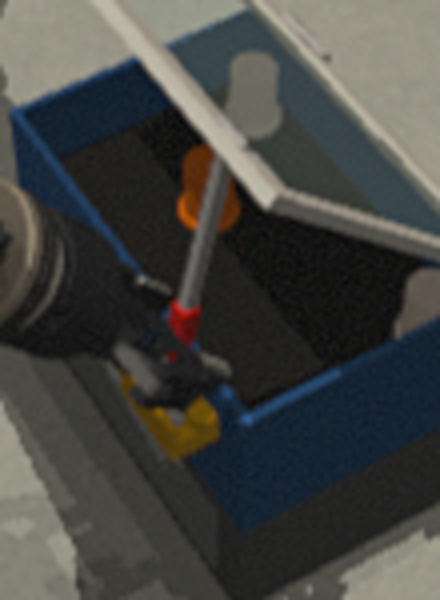

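Call:
step_arm(
  increments=[
    [0, -0.006, 0.008, 0, 0, 0, -0.5],
    [0, -0.012, 0.016, 0, 0, 0, -0.5],
    [0, -0.024, 0.032, 0, 0, 0, -0.5],
    [0, -0.036, 0.047, 0, 0, 0, -0.5],
    [0, -0.049, 0.063, 0, 0, 0, -0.5],
    [0, -0.061, 0.079, 0, 0, 0, -0.5],
    [0, -0.073, 0.095, 0, 0, 0, -0.5],
    [0, -0.086, 0.11, 0, 0, 0, -0.5],
    [0, -0.1, 0.12, 0, 0, 0, -0.5],
    [0, -0.12, 0.12, 0, 0, 0, -0.5],
  ],
)

```text
t: 14.07
eef_pos: [0.6501, -0.1012, 0.3834]
tool_rot: [-0.227, 0.663, 0.675, 0.229]
contact_force: [1.0, 0.5, 1.1]
gripper_width: 0.751
```

```bash
python3 - <<'E'
from h import *
o,r=meas(); print(o['q'].round(3),o['t'],o['contact_force'],o['eef_pos'],o['gripper_width'])
a=snap('side','s11')
cv2.imwrite('pics/s11c.png',cv2.resize(a[100:310,190:380][:,:,::-1],None,fx=3,fy=2.8,interpolation=cv2.INTER_CUBIC))
b=snap('top','t11')
cv2.imwrite('pics/t11c.png',cv2.resize(b[110:310,160:340][:,:,::-1],None,fx=3,fy=3,interpolation=cv2.INTER_CUBIC))
E
```

```text
[ 0.693  0.553 -0.559  1.304 -0.362  1.496  0.256] 14.0667 [1.00336724 0.53217761 1.13141559] [ 0.65005563 -0.10118963  0.38342102] 0.7506726912131899
```

View pics/s11c.png

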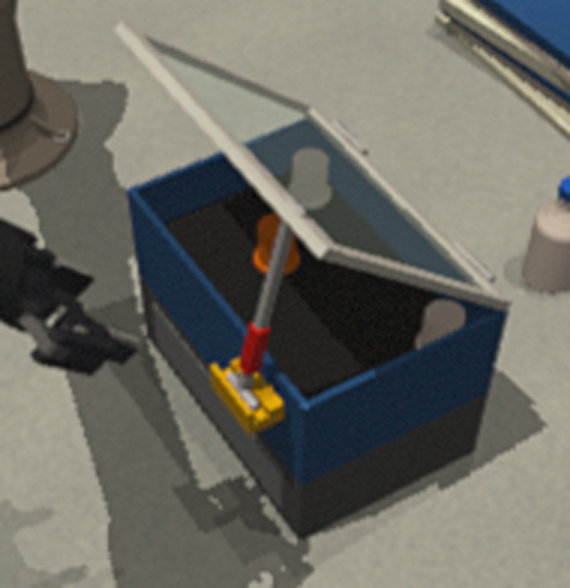

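View pics/t11c.png

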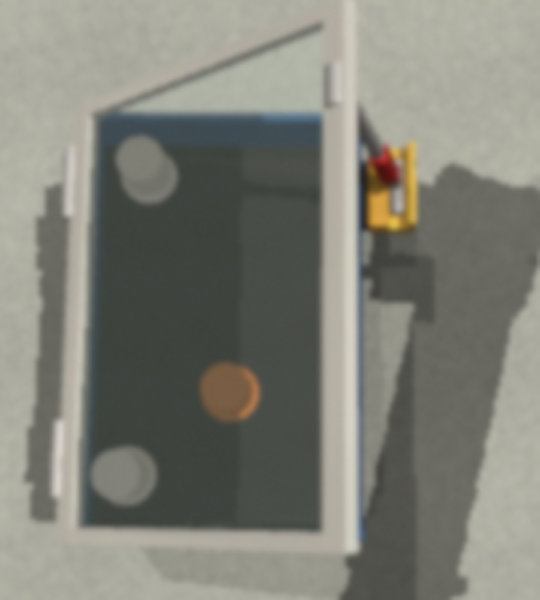

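```bash
python3 - <<'E'
from h import *
rot=Rt(np.radians(45)); g=np.array([.501,.115,.208])
for d in (.25,.2,.1,.0):
    t=tcp_from_grasp(g,rot)-rot.apply([0,0,1])*d
    print(d,t.round(4),inc(t,rot).round(4))
E
```

```text
0.25 [ 0.5039 -0.0483  0.3713] [-0.1457  0.0587 -0.0075  7.4794  0.2934  0.5783]
0.2 [ 0.5032 -0.013   0.336 ] [-0.1463  0.0941 -0.0428  7.4794  0.2934  0.5783]
0.1 [0.502  0.0577 0.2653] [-0.1476  0.1648 -0.1135  7.4794  0.2934  0.5783]
0.0 [0.5008 0.1284 0.1946] [-0.1488  0.2355 -0.1842  7.4794  0.2934  0.5783]
```

Call:
step_arm(
  increments=[
    [-0.03, 0, 0, 1.5, 0, 0, -0.5],
    [-0.06, 0, 0, 3, 0.1, 0.2, -0.5],
    [-0.09, 0, 0, 4.5, 0.2, 0.4, -0.5],
    [-0.12, 0.02, -0.002, 6, 0.3, 0.5, -0.5],
    [-0.145, 0.04, -0.005, 7.5, 0.3, 0.6, -0.5],
    [-0.146, 0.059, -0.007, 7.5, 0.3, 0.6, -0.5],
    [-0.146, 0.075, -0.025, 7.5, 0.3, 0.6, -0.5],
    [-0.146, 0.094, -0.043, 7.5, 0.3, 0.6, -0.5],
    [-0.146, 0.094, -0.043, 7.5, 0.3, 0.6, -0.5],
  ],
)

```text
t: 14.92
eef_pos: [0.5005, -0.0035, 0.3336]
tool_rot: [-0.278, 0.643, 0.661, 0.267]
contact_force: [-1.7, 0.6, -0.1]
gripper_width: 0.748
```

```bash
python3 - <<'E'
from h import *
o,r=meas(); print(o['q'].round(3),o['t'],o['contact_force'],o['eef_pos'],o['gripper_width'])
rot=Rt(np.radians(45)); g=np.array([.501,.115,.208])
for d in (.1,.0):
    t=tcp_from_grasp(g,rot)-rot.apply([0,0,1])*d
    print(d,t.round(4),inc(t,rot).round(4))
a=snap('side','s12')
cv2.imwrite('pics/s12c.png',cv2.resize(a[50:310,120:380][:,:,::-1],None,fx=2.3,fy=2.3,interpolation=cv2.INTER_CUBIC))
E
```

```text
[ 0.852  0.357 -0.66   1.792 -0.568  1.321  0.445] 14.9167 [-1.69250553  0.55542713 -0.1084589 ] [ 0.50050836 -0.00346395  0.33359639] 0.7479176019498782
0.1 [0.502  0.0577 0.2653] [ 0.0015  0.0612 -0.0683 -0.3421 -0.2592 -0.6865]
0.0 [0.5008 0.1284 0.1946] [ 3.000e-04  1.319e-01 -1.390e-01 -3.421e-01 -2.592e-01 -6.865e-01]
```

View pics/s12c.png

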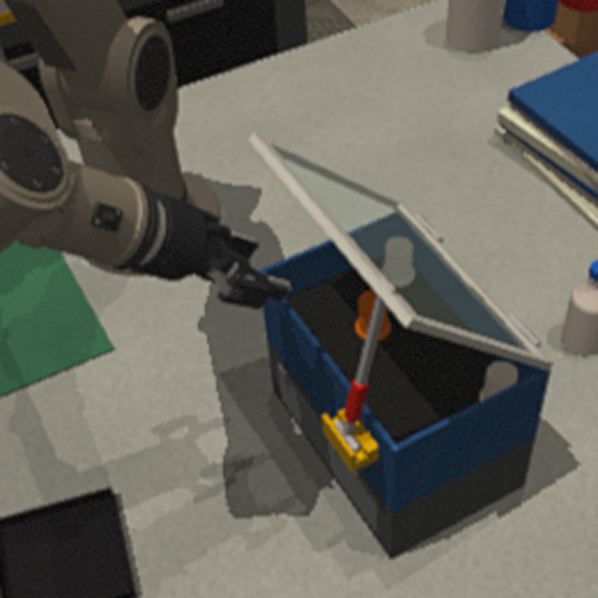

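Call:
step_arm(
  increments=[
    [0, 0.015, -0.02, -0.2, -0.2, -0.4, -0.5],
    [0.001, 0.03, -0.035, -0.3, -0.3, -0.7, -0.5],
    [0.0015, 0.045, -0.053, -0.3, -0.3, -0.7, -0.5],
    [0.0015, 0.061, -0.068, -0.3, -0.3, -0.7, -0.5],
    [0.001, 0.076, -0.083, -0.3, -0.3, -0.7, -0.5],
    [0.001, 0.091, -0.098, -0.3, -0.3, -0.7, -0.5],
    [0.001, 0.091, -0.098, -0.3, -0.3, -0.7, -0.5],
  ],
)

```text
t: 15.55
eef_pos: [0.5026, 0.0858, 0.2367]
tool_rot: [-0.272, 0.648, 0.659, 0.269]
contact_force: [-0.9, 0.5, -0.8]
gripper_width: 0.748
```

```bash
python3 - <<'E'
from h import *
o,r=meas(); print(o['q'].round(3),o['t'],o['contact_force'],o['eef_pos'],o['gripper_width'])
rot=Rt(np.radians(45)); g=np.array([.501,.115,.208])
for d in (.0,):
    t=tcp_from_grasp(g,rot)-rot.apply([0,0,1])*d
    print(d,t.round(4),inc(t,rot).round(4))
a=snap('side','s13');b=snap('top','t13')
cv2.imwrite('pics/s13c.png',cv2.resize(np.hstack([a[130:290,190:350],b[140:300,170:330]])[:,:,::-1],None,fx=2.5,fy=2.5,interpolation=cv2.INTER_CUBIC))
E
```

```text
[ 0.731  0.434 -0.706  1.958 -0.611  1.008  0.456] 15.55 [-0.89995153  0.46568141 -0.75337909] [0.50256616 0.08583303 0.2366805 ] 0.7480482748337269
0.0 [0.5008 0.1284 0.1946] [-0.0018  0.0426 -0.0421 -0.0236  0.1236  0.1076]
```

View pics/s13c.png

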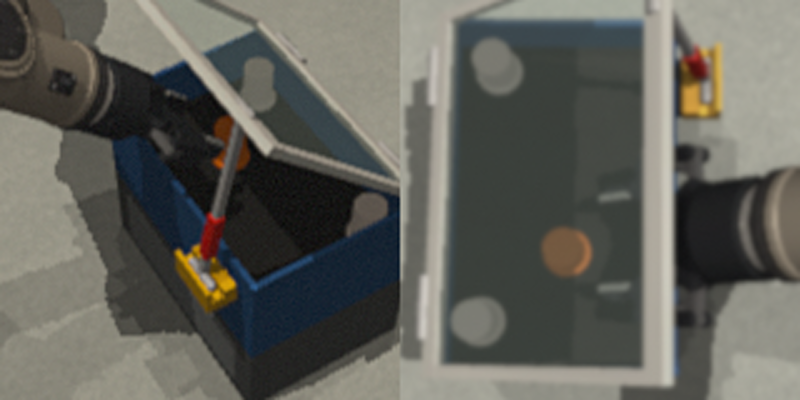

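```bash
python3 - <<'E'
from h import *
f=lambda p:(np.array(p)+.5)/2.5-.5+[170-160,140]
for n,p,z in [('tipa',(615,195),.24),('tipb',(615,288),.24),('plug',(566,250),.225),('plugtopdisc',(562,250),.225)]:
    print(n,f(p),atz(f(p),'top',z).round(4))
print(proj([[.5026,.0858,.2367],[.501,.115,.225],[.501,.115,.178]],'top'))
b=cv2.imread('pics/t13.png')
cv2.imwrite('pics/t13c.png',cv2.resize(b[210:270,215:275],None,fx=9,fy=9,interpolation=cv2.INTER_CUBIC))
a=cv2.imread('pics/s13.png')
cv2.imwrite('pics/s13d.png',cv2.resize(a[160:210,250:310],None,fx=9,fy=9,interpolation=cv2.INTER_CUBIC))
E
```

```text
tipa [255.7 217.7] [0.5456 0.0717 0.24  ]
tipb [255.7 254.9] [0.4693 0.07   0.24  ]
plug [236.1 239.7] [0.501  0.1119 0.225 ]
plugtopdisc [234.5 239.7] [0.501  0.1152 0.225 ]
[[248.40600432 238.55590641]
 [234.6140772  239.70097921]
 [236.48735451 241.78237735]]
```

View pics/t13c.png

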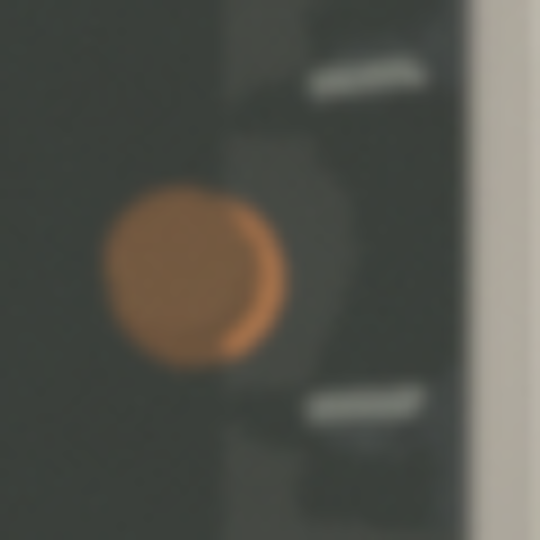

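View pics/s13d.png

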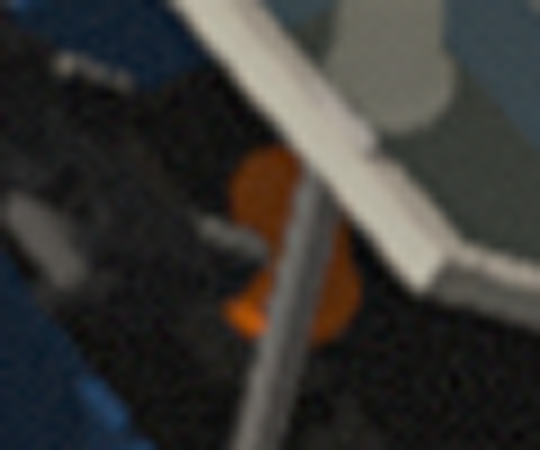

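Call:
step_arm(
  increments=[
    [-0.001, 0.01, -0.01, 0, 0, 0, -0.5],
    [-0.002, 0.02, -0.02, 0, 0.1, 0.1, -0.5],
    [-0.002, 0.03, -0.03, 0, 0.1, 0.1, -0.5],
    [-0.002, 0.042, -0.04, 0, 0.1, 0.1, -0.5],
    [-0.002, 0.042, -0.04, 0, 0.1, 0.1, -0.5],
    [-0.002, 0.042, -0.04, 0, 0.1, 0.1, -0.5],
  ],
)

```text
t: 16.15
eef_pos: [0.5031, 0.1248, 0.1989]
tool_rot: [-0.27, 0.649, 0.658, 0.27]
contact_force: [0.4, -1.0, 0.3]
gripper_width: 0.748
```

```bash
python3 - <<'E'
from h import *
o,r=meas(); print(o['q'].round(3),o['t'],o['contact_force'],o['eef_pos'],o['gripper_width'])
rot=Rt(np.radians(45)); g=np.array([.501,.115,.208])
for d in (.0,):
    t=tcp_from_grasp(g,rot)-rot.apply([0,0,1])*d
    print(d,t.round(4),inc(t,rot).round(4))
a=snap('side','s14');b=snap('top','t14')
cv2.imwrite('pics/s14c.png',cv2.resize(np.hstack([a[150:230,240:320],b[200:280,200:280]])[:,:,::-1],None,fx=5,fy=5,interpolation=cv2.INTER_CUBIC))
E
```

```text
[ 0.667  0.485 -0.723  2.006 -0.631  0.876  0.457] 16.15 [ 0.43544838 -0.95840844  0.26477183] [0.50305867 0.12481427 0.19891682] 0.748348782288738
0.0 [0.5008 0.1284 0.1946] [-0.0023  0.0036 -0.0044  0.0926  0.2601  0.2486]
```

View pics/s14c.png

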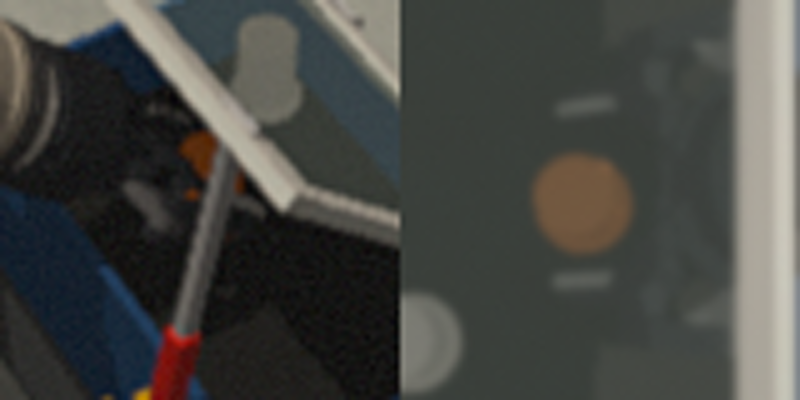

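Call:
step_arm(
  increments=[
    [-0.002, 0.001, -0.002, 0, 0.2, 0.2, -0.5],
    [-0.004, 0.003, -0.003, 0, 0.3, 0.2, -0.3],
    [-0.004, 0.003, -0.003, 0, 0.3, 0.2, -0.1],
    [-0.004, 0.003, -0.003, 0, 0.3, 0.2, 0.1],
    [-0.004, 0.003, -0.003, 0, 0.3, 0.2, 0.4],
    [-0.004, 0.003, -0.003, 0, 0.3, 0.2, 1],
    [-0.004, 0.003, -0.003, 0, 0.3, 0.2, 1],
    [-0.004, 0.003, -0.003, 0, 0.3, 0.2, 1],
    [-0.004, 0.003, -0.003, 0, 0.3, 0.2, 1],
  ],
  force=35,
)

```text
t: 17.0
eef_pos: [0.4987, 0.1287, 0.1956]
tool_rot: [-0.273, 0.648, 0.659, 0.268]
contact_force: [-0.9, -3.2, 6.2]
gripper_width: 0.383
```

```bash
python3 - <<'E'
from h import *
o,r=meas(); print(o['q'].round(3),o['t'],o['contact_force'],o['eef_pos'],o['gripper_width'],o['gripper_width']*85)
print(o['eef_pos']-r.apply([0,0,.019]))
a=snap('side','s15');b=snap('top','t15')
cv2.imwrite('pics/s15c.png',cv2.resize(np.hstack([a[150:230,240:320],b[200:280,200:280]])[:,:,::-1],None,fx=5,fy=5,interpolation=cv2.INTER_CUBIC))
E
```

```text
[ 0.663  0.487 -0.726  2.015 -0.632  0.869  0.457] 17.0 [-0.86487055 -3.16448958  6.20011863] [0.49872445 0.12868139 0.19559117] 0.3831349525824561 32.56647096950877
[0.49896291 0.11526808 0.20904576]
```

View pics/s15c.png

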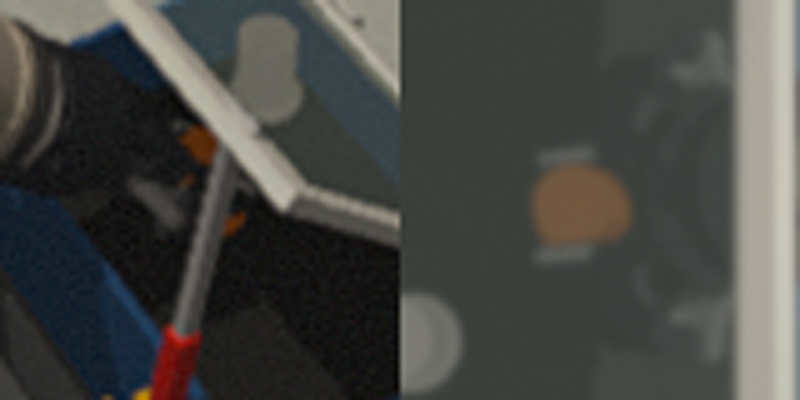

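Call:
step_arm(
  increments=[
    [0, 0, 0.005, 0, 0, 0, 1],
    [0, 0, 0.01, 0, 0, 0, 1],
    [0, -0.003, 0.018, 0, 0, 0, 1],
    [0, -0.012, 0.029, 0, 0, 0, 1],
    [0, -0.022, 0.039, 0, 0, 0, 1],
    [0, -0.032, 0.049, 0, 0, 0, 1],
    [0, -0.042, 0.059, 0, 0, 0, 1],
    [0, -0.052, 0.069, 0, 0, 0, 1],
    [0, -0.062, 0.079, 0, 0, 0, 1],
    [0, -0.07, 0.087, 0, 0, 0, 1],
  ],
)

```text
t: 17.93
eef_pos: [0.4982, 0.0579, 0.2834]
tool_rot: [-0.272, 0.648, 0.659, 0.267]
contact_force: [0.4, -0.5, -1.0]
gripper_width: 0.38
```

```bash
python3 - <<'E'
from h import *
o,r=meas(); print(o['q'].round(3),o['t'],o['contact_force'],o['eef_pos'],o['gripper_width'],o['gripper_width']*85)
a=snap('side','s16')
cv2.imwrite('pics/s16c.png',cv2.resize(a[110:290,190:370][:,:,::-1],None,fx=3.3,fy=3.3,interpolation=cv2.INTER_CUBIC))
E
```

```text
[ 0.781  0.372 -0.695  1.906 -0.603  1.137  0.437] 17.9333 [ 0.44881715 -0.48361686 -0.98263016] [0.49822541 0.05794297 0.28336576] 0.37983904656461853 32.28631895799258
```

View pics/s16c.png

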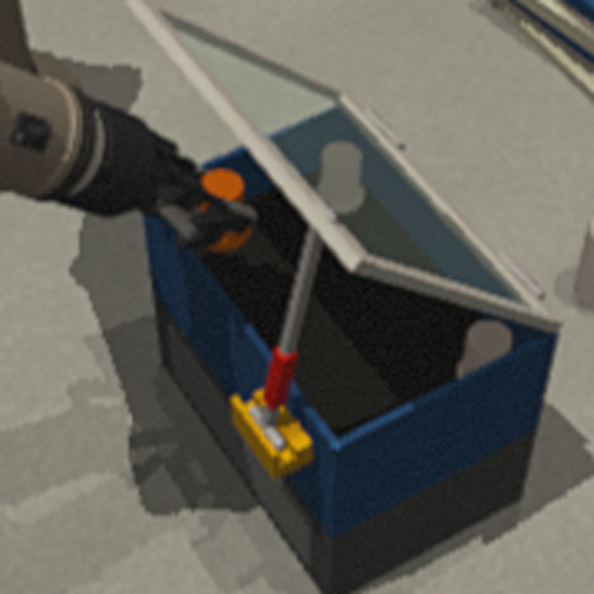

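Call:
step_arm(
  increments=[
    [0, -0.02, 0.015, 0, 0, 0, 1],
    [0, -0.045, 0.025, 0, 0, 0, 1],
    [0, -0.075, 0.03, 0, 0, 0, 1],
    [0, -0.11, 0.03, 0, 0, 0, 1],
    [0.001, -0.145, 0.02, 0, 0, 0, 1],
    [0.002, -0.18, 0, 0, 0, 0, 1],
    [0.002, -0.215, -0.025, 0, 0, 0, 1],
    [0.003, -0.25, -0.05, 0, 0, 0, 1],
    [0.004, -0.285, -0.075, 0, 0, 0, 1],
    [0.004, -0.32, -0.1, 0, 0, 0, 1],
  ],
)

```text
t: 18.82
eef_pos: [0.5021, -0.258, 0.1842]
tool_rot: [-0.273, 0.648, 0.659, 0.267]
contact_force: [-0.1, 0.5, -0.7]
gripper_width: 0.38
```

```bash
python3 - <<'E'
from h import *
o,r=meas(); print(o['q'].round(3),o['t'],o['contact_force'],o['eef_pos'],o['gripper_width'],o['gripper_width']*85, r.apply([0,0,1]))
rot=Rt(np.radians(45)); print(inc([.5025,-.304,.06],rot).round(4))
a=snap('side','s17')
cv2.imwrite('pics/s17c.png',cv2.resize(a[110:370,50:350][:,:,::-1],None,fx=2.3,fy=2.3,interpolation=cv2.INTER_CUBIC))
E
```

```text
[ 0.999  0.715 -0.484  1.561 -0.334  1.397  0.703] 18.8167 [-0.05437489  0.47848175 -0.72143849] [ 0.5020977  -0.25800186  0.18423065] 0.3799108258461771 32.29242019692505 [-0.01370228  0.70578372 -0.70829485]
[ 0.0004 -0.046  -0.1242  0.0979 -0.0845 -0.0223]
```

View pics/s17c.png

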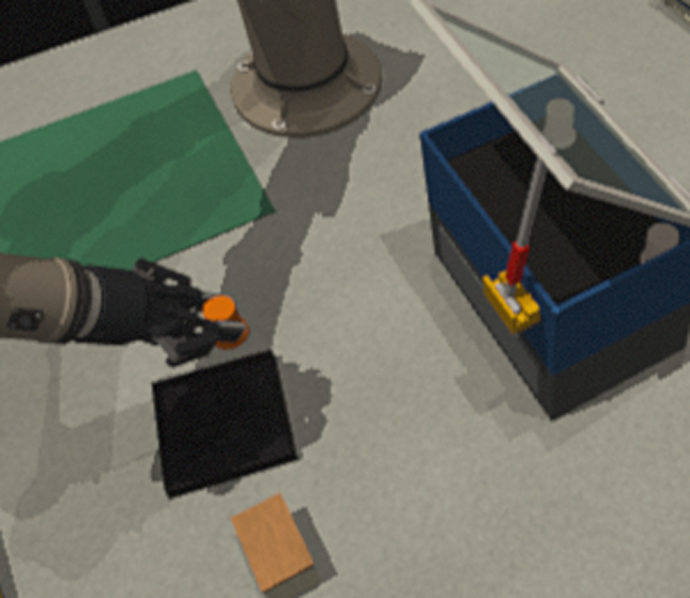

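Call:
step_arm(
  increments=[
    [0, -0.015, -0.02, 0, 0, 0, 1],
    [0, -0.03, -0.045, 0, 0, 0, 1],
    [0, -0.046, -0.07, 0, 0, 0, 1],
    [0, -0.046, -0.095, 0, 0, 0, 1],
    [0, -0.046, -0.115, 0, 0, 0, 1],
    [0, -0.046, -0.125, 0, 0, 0, 1],
    [0, -0.046, -0.135, 0, 0, 0, 1],
    [0, -0.046, -0.14, 0, 0, 0, 1],
    [0, -0.046, -0.14, 0, 0, 0, 1],
  ],
)

```text
t: 19.62
eef_pos: [0.5022, -0.3023, 0.0452]
tool_rot: [-0.273, 0.648, 0.659, 0.267]
contact_force: [0.5, -0.8, -0.7]
gripper_width: 0.382
```

```bash
python3 - <<'E'
from h import *
o,r=meas(); print(o['q'].round(3),o['t'],o['contact_force'],o['eef_pos'],o['gripper_width'],o['gripper_width']*85, r.apply([0,0,1]))
a=snap('side','s18')
cv2.imwrite('pics/s18c.png',cv2.resize(a[220:350,60:220][:,:,::-1],None,fx=4,fy=4,interpolation=cv2.INTER_CUBIC))
E
```

```text
[ 1.     0.928 -0.433  1.506 -0.263  1.284  0.798] 19.6167 [ 0.48288848 -0.77334677 -0.71028528] [ 0.50223375 -0.30231492  0.04515366] 0.38157958332496233 32.4342645826218 [-0.01388328  0.7062605  -0.70781591]
```

View pics/s18c.png

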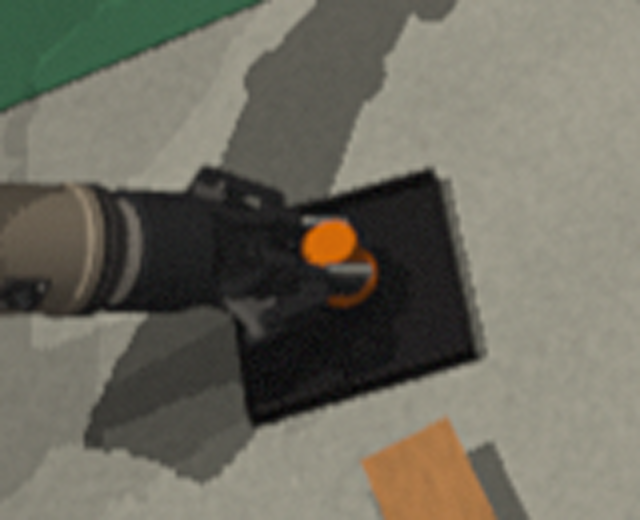

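Call:
step_arm(
  increments=[
    [0, 0, -0.005, 0, 0, 0, 1],
    [0, 0, -0.01, 0, 0, 0, 1],
    [0, 0, -0.014, 0, 0, 0, 1],
    [0, 0, -0.016, 0, 0, 0, 1],
    [0, 0, -0.016, 0, 0, 0, 1],
  ],
)

```text
t: 20.08
eef_pos: [0.5019, -0.3026, 0.0289]
tool_rot: [-0.273, 0.648, 0.659, 0.267]
contact_force: [-0.0, 0.2, -1.3]
gripper_width: 0.375
```

Call:
step_arm(
  increments=[
    [0, 0, -0.001, 0, 0, 0, 1],
    [0, 0, -0.002, 0, 0, 0, 1],
    [0, 0, -0.003, 0, 0, 0, 1],
    [0, 0, -0.003, 0, 0, 0, 1],
  ],
)

```text
t: 20.42
eef_pos: [0.5022, -0.3027, 0.0263]
tool_rot: [-0.273, 0.648, 0.659, 0.267]
contact_force: [0.5, 0.0, -1.0]
gripper_width: 0.376
```

Call:
step_arm(
  increments=[
    [0, 0, -0.001, 0, 0, 0, 1],
    [0, 0, -0.0015, 0, 0, 0, 1],
    [0, 0, -0.0015, 0, 0, 0, 1],
  ],
)

```text
t: 20.67
eef_pos: [0.5022, -0.3027, 0.0248]
tool_rot: [-0.273, 0.648, 0.659, 0.267]
contact_force: [-0.2, 0.6, -1.4]
gripper_width: 0.378
```

Call:
step_arm(
  increments=[
    [0, 0, -0.001, 0, 0, 0, 1],
    [0, 0, -0.0015, 0, 0, 0, 1],
    [0, 0, -0.0015, 0, 0, 0, 1],
  ],
)

```text
t: 20.92
eef_pos: [0.5023, -0.3028, 0.0246]
tool_rot: [-0.273, 0.648, 0.659, 0.268]
contact_force: [-3.5, -1.4, 5.6]
gripper_width: 0.379
```

Call:
step_arm(
  increments=[
    [0, 0, 0, 0, 0, 0, 0.1],
    [0, 0, 0, 0, 0, 0, 0],
    [0, 0, 0, 0, 0, 0, -0.2],
    [0, 0, 0, 0, 0, 0, -0.4],
    [0, 0, 0, 0, 0, 0, -0.5],
    [0, 0, 0, 0, 0, 0, -0.5],
    [0, 0, 0, 0, 0, 0, -0.5],
  ],
)

```text
t: 21.5
eef_pos: [0.5023, -0.3027, 0.0233]
tool_rot: [-0.273, 0.648, 0.659, 0.267]
contact_force: [1.1, 0.1, 0.1]
gripper_width: 0.753
```

Call:
step_arm(
  increments=[
    [0, -0.005, 0.005, 0, 0, 0, -0.5],
    [0, -0.015, 0.015, 0, 0, 0, -0.5],
    [0, -0.03, 0.03, 0, 0, 0, -0.5],
    [0, -0.05, 0.05, 0, 0, 0, -0.5],
    [0, -0.07, 0.07, 0, 0, 0, -0.5],
    [0, -0.09, 0.09, 0, 0, 0, -0.5],
    [0, -0.11, 0.11, 0, 0, 0, -0.5],
    [0, -0.13, 0.13, 0, 0, 0, -0.5],
    [0, -0.15, 0.15, 0, 0, 0, -0.5],
    [0, -0.15, 0.15, 0, 0, 0, -0.5],
  ],
)

```text
t: 22.33
eef_pos: [0.5024, -0.4584, 0.1776]
tool_rot: [-0.268, 0.65, 0.659, 0.267]
contact_force: [-0.3, -0.6, 0.6]
gripper_width: 0.752
```

```bash
python3 - <<'E'
from h import *
o,r=meas(); print(o['q'].round(3),o['t'],o['contact_force'],o['eef_pos'],o['gripper_width'])
a=snap('side','s19'); b=snap('top','t19')
cv2.imwrite('pics/s19c.png',cv2.resize(a[90:390,80:380][:,:,::-1],None,fx=2,fy=2,interpolation=cv2.INTER_CUBIC))
cv2.imwrite('pics/t19c.png',cv2.resize(b[110:310,160:460][:,:,::-1],None,fx=2.6,fy=2.6,interpolation=cv2.INTER_CUBIC))
E
```

```text
[ 1.053  0.936 -0.384  1.101 -0.241  1.697  0.78 ] 22.3333 [-0.27608258 -0.61690601  0.60958521] [ 0.50244598 -0.45837839  0.1775758 ] 0.7516426537027298
```

View pics/s19c.png

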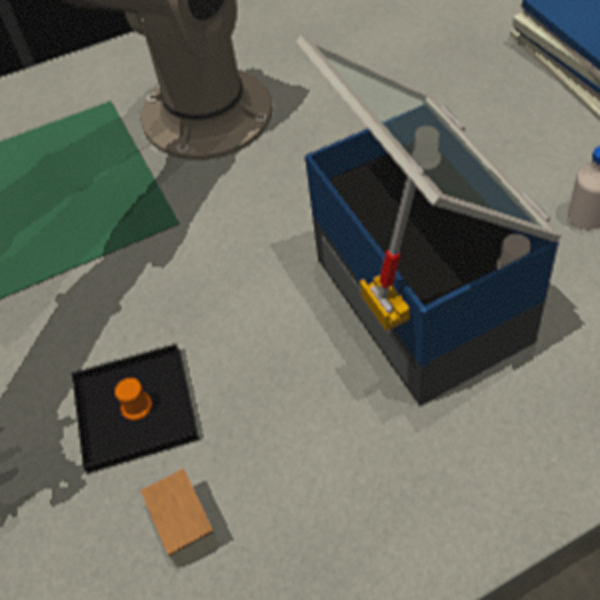

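View pics/t19c.png

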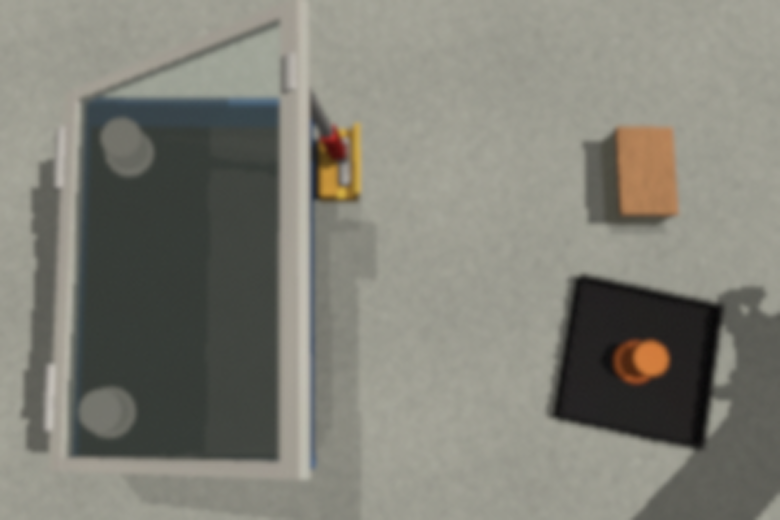

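Call:
step_arm(
  increments=[
    [0, 0, 0, 0, 0, 0, -0.5],
    [0, 0, 0, 0, 0, 0, -0.5],
    [0, 0, 0, 0, 0, 0, -0.5],
    [0, 0, 0, 0, 0, 0, -0.5],
  ],
)

```text
t: 22.77
eef_pos: [0.5022, -0.4518, 0.1728]
tool_rot: [-0.274, 0.648, 0.659, 0.267]
contact_force: [-0.8, -0.0, 0.3]
gripper_width: 0.747
```

```bash
python3 - <<'E'
from h import *
c=lambda p:(np.array(p)+.5)/2.6-.5+[160,110]
print('plug base', atz(c((636,361)),'top',.007),'top',atz(c((651,359)),'top',.054))
print(bot.hand_in())
E
```

```text
plug base [ 0.50441017 -0.31816567  0.007     ] top [ 0.50284563 -0.31632599  0.054     ]
the job is handed in; nothing more can be done
None
```

I lifted the stay by its red sleeve, set its foot in the catch's groove, moved the orange plug to the black tray, and handed the job in at about 22.8 s. The hand-in gave no verdict.

- **Lid:** I felt for the groove. Contact came with the pin's middle about 220–221 mm above the bench by my linkage model, and the foot was blocked when I pushed it outwards and inwards. After release and throughout the plug move, the pictures show the foot in the groove and the lid still up. I did not measure the final lid angle itself.
- **Plug:** In the last picture it stands upright. Its centre measures (0.503–0.504, −0.317), within about 2 mm of the tray's middle, and the gripper was well clear.
- **Things to leave alone:** The pictures show both white plugs, the glue bottle and the box of cards where they were. I judged this by eye, not by measurement.
- **One mishap:** On the way up the gripper, most likely the fingertips, ran against something at the catch, with about 20 N in both y and z. I backed off and went round further out. The stay did not slip in the grip and nothing appeared to shift.

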